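# Unload and reload a leak-test station

### The job

First shut off the pressure by turning the red knob fully anticlockwise to its stop; only then press the green ejector fully in to push the tested blue housing out of the covered nest, let the ejector spring back, and lay the housing flat in the yellow tray. Also load every test carrier on the bench into the guide: set it upright in the open bay and slide it under the orange lips all the way in, so that the first stands against the red stop and each further one against the one before, with no gaps. Let go of everything and leave the other things on the bench alone.

Things in the scene. Friction and masses are not known exactly. Their poses are not given: they have to be found in the camera images.
- guide: loading guide, fixed: straight channel along its y, 66 mm wide inside, 96 mm outside. Origin: centre of the underside; channel floor z = 6 mm. y = -172 to -88 mm: open bay, side walls flaring outwards, 22 mm tall. y = -88 to +155 mm: two orange lips overhang the channel (undersides z = 22, tops z = 27 mm, slot between them 36 mm wide). Red end stop, 34 mm tall, face at y = +155 mm
- guide_bay (a point): point on the guide's channel floor, on the centre line, in the middle of where a carrier is set down in the open bay (guide y = -125 mm)
- guide_home (a point): point on the channel floor where the centre of the first carrier is when home against the red stop (guide y = +125 mm); the next ones behind it at guide y = +65, +5 and -55 mm. A carrier's base slides under the lips, its grip block upright in the slot, the block's 26 mm side across the slot, its long side along it
- carrier1: test carrier, loose, 0.35 kg: square steel base plate 60 x 60 x 12 mm with an upright white grip block on it, 26 mm wide (its x) x 44 mm long (its y), from 12 to 72 mm above the underside; stands upright on the bench. Origin: centre of its underside, z up. Absent in some starts
- carrier2: test carrier, loose, 0.35 kg: square steel base plate 60 x 60 x 12 mm with an upright white grip block on it, 26 mm wide (its x) x 44 mm long (its y), from 12 to 72 mm above the underside; stands upright on the bench. Origin: centre of its underside, z up. Absent in some starts
- carrier3: test carrier, loose, 0.35 kg: square steel base plate 60 x 60 x 12 mm with an upright white grip block on it, 26 mm wide (its x) x 44 mm long (its y), from 12 to 72 mm above the underside; stands upright on the bench. Origin: centre of its underside, z up. Absent in some starts
- carrier4: test carrier, loose, 0.35 kg: square steel base plate 60 x 60 x 12 mm with an upright white grip block on it, 26 mm wide (its x) x 44 mm long (its y), from 12 to 72 mm above the underside; stands upright on the bench. Origin: centre of its underside, z up. Absent in some starts
- nest: covered test nest, fixed: base 80 mm wide, 6 mm thick, along its y (y = -95 to +130 mm). Two white walls 50 mm apart inside (64 mm outside) and a clear roof (underside z = 47, top z = 53 mm) cover y = -32 to +46 mm; open at the -y end, in front of which the base (y = -95 to -32 mm) is a free landing. Origin: centre line, underside
- ejector (a joint): spring ejector slide at the +y end of the nest: 0 = sprung back, 0.050 m = pressed fully in (towards the nest's -y), which pushes the housing 50 mm out of the open end; 2 N at first, about 6.5 N at the end; springs back when let go
- ejector_tab (a point): grip point of the ejector's upright green tab (26 mm along nest x, 12 mm along nest y, from z = 8 to 80 mm); this point is 60 mm above the nest's underside, on the tab's centre; moves with the slide. Fully pressed, 17 mm is left between tab and roof
- housing: tested housing, loose blue block with a brass disc and a white label on top, 44 mm (its x) x 70 mm (its y) x 36 mm tall, 0.16 kg, at the start wholly inside the covered nest. Origin: centre of its underside
- tray: yellow open tray for tested parts, fixed, outside 140 x 160 x 28 mm (x, y, z), walls and floor 4 mm. Origin: centre of its underside
- regulator: white pressure regulator box, fixed, 110 x 110 x 50 mm, the knob upright in the middle of its top. Origin: centre of its underside
- pressure (a joint): angle of the red pressure knob: 0 = fully anticlockwise seen from above (end stop, pressure off), grows clockwise up to 2.6 rad. At 0 its bar grip lies along the regulator's x, at angle q it is turned by -q about the regulator's z
- pressure_grip (a point): point on the knob's axis at the height at which to grip its bar, which rises from a round red knob of 52 mm diameter
- screwdriver: screwdriver lying on the bench, 190 mm; leave alone
- seal_jar: jar, 60 mm diameter, 75 mm tall; leave alone
- mug: blue mug, 76 mm diameter, 90 mm tall; leave alone
- fitting: brass fitting, 44 mm diameter, 50 mm tall; leave alone
- tape: orange tape roll lying flat, 100 mm diameter, 24 mm tall; leave alone
- wrench: wrench lying on the bench, 170 mm; leave alone

How it is judged (in metres and radians):
On the way, in this order (a step that is already met when the one before it is completed fails the run):
1. the pressure knob is turned fully anticlockwise (within 0.1 rad of its stop), with the housing still in the nest (value of joint pressure below 0.1 rad and y of housing in the frame of nest above -0.01 m), for 0.2 s.
2. the ejector is pressed in (beyond 42 mm of its 50 mm) and the housing has come out by as much (value of joint ejector above 0.042 m and y of housing in the frame of nest below -0.034 m), for 0.05 s.
3. the housing lies flat in the tray, released (x of housing in the frame of tray between -0.06 and 0.06 m and y of housing in the frame of tray between -0.07 and 0.07 m and z of housing in the frame of tray between -0.002 and 0.01 m and angle between housing's own z axis and vertical below 0.1 rad and linear speed of housing below 0.02 m/s and contact force between housing and the fingers below 0.1 N), for 0.2 s.
At the end, for the whole second after the job is handed in: Knob within 0.1 rad of its stop; ejector back (under 8 mm); housing flat on the tray floor, released, at rest; every carrier upright under the lips, the first within 4 mm of the red stop, the others within 6, 8 and 10 mm of their places right behind it, with no place left empty between (all of step 3 and value of joint pressure below 0.1 rad and value of joint ejector below 0.008 m and x of carrier1 in the frame of guide between -0.006 and 0.006 m and z of carrier1 in the frame of guide between 0.003 and 0.0105 m and angle between each of carrier1, carrier2, carrier3, carrier4's own z axis and vertical below 0.08 rad and linear speed of each of carrier1, carrier2, carrier3, carrier4 below 0.02 m/s and (y of carrier1 in the frame of guide between 0.121 and 0.129 m or y of carrier1 in the frame of guide between 0.059 and 0.069 m or y of carrier1 in the frame of guide between -0.003 and 0.009 m or y of carrier1 in the frame of guide between -0.065 and -0.051 m) and x of carrier2 in the frame of guide between -0.006 and 0.006 m and z of carrier2 in the frame of guide between 0.003 and 0.0105 m and (y of carrier2 in the frame of guide between 0.121 and 0.129 m or y of carrier2 in the frame of guide between 0.059 and 0.069 m or y of carrier2 in the frame of guide between -0.003 and 0.009 m or y of carrier2 in the frame of guide between -0.065 and -0.051 m) and x of carrier3 in the frame of guide between -0.006 and 0.006 m and z of carrier3 in the frame of guide between 0.003 and 0.0105 m and (y of carrier3 in the frame of guide between 0.121 and 0.129 m or y of carrier3 in the frame of guide between 0.059 and 0.069 m or y of carrier3 in the frame of guide between -0.003 and 0.009 m or y of carrier3 in the frame of guide between -0.065 and -0.051 m) and x of carrier4 in the frame of guide between -0.006 and 0.006 m and z of carrier4 in the frame of guide between 0.003 and 0.0105 m and (y of carrier4 in the frame of guide between 0.121 and 0.129 m or y of carrier4 in the frame of guide between 0.059 and 0.069 m or y of carrier4 in the frame of guide between -0.003 and 0.009 m or y of carrier4 in the frame of guide between -0.065 and -0.051 m) and (y of carrier1 in the frame of guide between 0.121 and 0.129 m or y of carrier2 in the frame of guide between 0.121 and 0.129 m or y of carrier3 in the frame of guide between 0.121 and 0.129 m or y of carrier4 in the frame of guide between 0.121 and 0.129 m) and (y of each of carrier1, carrier2, carrier3, carrier4 in the frame of guide above 0.035 m or y of carrier1 in the frame of guide between 0.059 and 0.069 m or y of carrier2 in the frame of guide between 0.059 and 0.069 m or y of carrier3 in the frame of guide between 0.059 and 0.069 m or y of carrier4 in the frame of guide between 0.059 and 0.069 m) and (y of each of carrier1, carrier2, carrier3, carrier4 in the frame of guide above -0.025 m or y of carrier1 in the frame of guide between -0.003 and 0.009 m or y of carrier2 in the frame of guide between -0.003 and 0.009 m or y of carrier3 in the frame of guide between -0.003 and 0.009 m or y of carrier4 in the frame of guide between -0.003 and 0.009 m)); the robot touches nothing.
It fails at once if a bystander (screwdriver, wrench, jar, mug, brass fitting, tape roll) is pushed more than 5 cm (distance of any of screwdriver, wrench, seal_jar, mug, fitting, tape from where it was at the start of the episode above 0.05 m).
It fails at once if the jar, the mug or the fitting is tipped over (angle between any of seal_jar, mug, fitting's own z axis and vertical above 0.6 rad).
Of carrier1, carrier2, carrier3, carrier4 only 2 to 4 are there at a start; the rules pass over those that are not, and their reading is None.
At some moment in a run one of carrier1, carrier2, carrier3, carrier4 may be knocked a few centimetres aside while the robot is not near it.
Once in a run the grip may slacken for a moment while it holds something.
It also fails if it takes over 210 s, if anything falls off the work surface, if the arm or the gripper's body presses on something with over 40 N, if the wrist force passes 120 N, or if a joint passes its speed limit or range.

### The arm

A 6-joint arm with a two-finger parallel gripper is mounted at the origin on the work surface. World frame = base frame: x ahead of the robot, y to its left, z up, the work surface at z = 0. Lengths are in mm, angles in rad, forces in N, time in s.
With the tool pointing down it reaches from about 350 to 875 mm from the base axis. Payload 4.2 kg.
Tool frame: the origin (TCP) lies midway between the tips of the shut fingers; the grasp point (between the pads) lies 19 mm behind it; z points along the fingers, y is the direction in which the jaws open and shut (so a half turn about z gives the same grasp; the last joint's range is limited). The gripper opens to 85 mm and grips with 20 to 120 N. Pads are 22 mm wide; open, the fingers measure 114 mm over their backs; the gripper's body (76 mm by 85 mm) begins 54 mm behind the grasp point. The pads swing forward as they close: fully open they stand 13 mm farther back than shut.
Start: joints at [1.433, 0.385, 0.008, 0, -1.194, -0.259], TCP at [241.51, 576.431, 231.312] pointing down, gripper open.
Joint ranges: [-3.14, 3.14], [-1.21, 2.06], [-1.07, 1.41], [-3.16, 2.05], [-2.99, -0.16], [-3.1, 3.1]. Speed limits (rad/s): [2.79, 2.79, 3.14, 3.14, 3.14, 3.14].

### API

Orientations are given as a unit quaternion [x, y, z, w].
In Python, from bench import arm gives the robot as it stands.
- The arm moves only by the tool send_rows, never from a script. Its arguments are lists of equal length, an entry for each row: "translation": the shift along the tool's x, y, z in mm, a list of three; "dr": the turn, a rotation vector about the tool's x, y, z in degrees, a list of three; "grip": the finger opening in mm, from 0 to 85.4. In form: {"translation": [[dx, dy, dz], ...], "dr": [[ax, ay, az], ...], "grip": [grip, ...]}. A call has exactly 5 rows; each row shifts and turns the commanded pose from where the row before left it, along the tool's axes as they then stand; what a row does not reach is not made up. A row lasts 1/8 s, in which the tool goes at most 62.5 mm and 10.7 degrees, less where a joint would pass 70% of its speed; a pose out of reach is approached as far as the arm can. A call with a gripper value outside its range is refused whole. The fingers move at their own pace and stop on an object; the grip force is fixed at half the most. Time passes only in rows, so rows that do not move let the fingers close, or fill a call up. It gives the time, the measured TCP pose, the force and the opening at its end, in the units of the state.
- arm.read_state(): the state, without advancing time (a new reading comes with each control period).
- arm.get_image(name): name is "scene" or "side" or "wrist"; returns the picture (480x640x3 uint8, red, green, blue); there is no depth.
- arm.camera_info(name): a dict with "fx", "fy", "cx", "cy" (pixels), "cam_to_world" (4x4, takes a point from camera to world coordinates). Camera axes: x right, y down, z forward; pixel columns grow to the right and rows downward; lengths in mm; the calibration is good to about 2 mm. A picture is of the moment at which its call begins: read the wrist's pose just before it. camera_info takes no time and is no camera call; for the wrist camera it gives the pose at the moment of the call.
- arm.job_done(): hands the job in, once; it reports no verdict.
Trained networks look in the newest picture that a camera, given by its name, has taken for a name from the list of things; names that differ only in an ending like _2 or _b are one class to them, and where a whole thing is asked for, a point or a joint stands for the part that bears it (a point fixed in the world has none). Each returns a list of dicts, best first, with "confidence" (0 to 1); they miss things now and then, are a little off and sometimes report something else, mostly with a low value. They report only what shows in the picture. A call takes as long as a camera call.
- arm.search_frame(thing, camera): "xyz" ([x, y, z] in mm, in world coordinates, good to about 4 mm: the middle of the surface that is visible of it).
- arm.place_of(thing, camera): "xyz" ([x, y, z] in mm, in world coordinates, good to about 4 mm: a listed point, or the origin of a listed thing).
The state is a dict: "clock": time; "joints": joint angles; "joint_vel": joint speeds; "joint_efforts": joint torques, N m; "position": TCP position; "ee_rot": TCP orientation; "contact_force": force on the tool from outside, world axes, zero at the start; "wrist_torque": the same for the moment, N m; "gripper_width": finger opening in mm.
Only numpy, scipy, OpenCV 4.12 (cv2) and the standard library are available. Lean on these libraries where they do the work, as an engineer would, in place of code of your own. Each camera call takes 0.05 s, during which the arm holds its last target.

## Working session

There is one attempt and no reset: what is moved stays moved. The work goes in short steps, Python scripts to look and compute and a tool call to move; the robot and the scene stay as the last step left them, time stands still between calls to the robot, and variables do not carry over. Pictures are saved under pics/ and viewed, and the job is handed in when it is done.

Besides the shell and the picture viewer there is one more tool, called as name(argument=value, ...) on one line, values as JSON. send_rows: Moves the arm, as the interface text tells. Its arguments: {"type":"object","properties":{"translation":{"type":"array"},"dr":{"type":"array"},"grip":{"type":"array"}},"required":["translation","dr","grip"]}

```bash
ls; mkdir -p pics
cat > h.py <<'E'
from bench import arm
import numpy as np, cv2
from scipy.spatial.transform import Rotation as R
def snap(cam,name):
    im=arm.get_image(cam); cv2.imwrite(f'pics/{name}.png',im[:,:,::-1]); return im
def proj(cam,p):
    i=arm.camera_info(cam); T=np.linalg.inv(np.array(i['cam_to_world'])); q=T[:3,:3]@np.array(p)+T[:3,3]
    return i['fx']*q[0]/q[2]+i['cx'], i['fy']*q[1]/q[2]+i['cy']
def ray(cam,u,v,z):
    i=arm.camera_info(cam); T=np.array(i['cam_to_world']); d=T[:3,:3]@np.array([(u-i['cx'])/i['fx'],(v-i['cy'])/i['fy'],1]); o=T[:3,3]
    return o+d*(z-o[2])/d[2]
def st():
    s=arm.read_state(); print('t',round(s['clock'],2),'pos',np.round(s['position'],1),'q',np.round(s['ee_rot'],4),'F',np.round(s['contact_force'],1),'g',round(s['gripper_width'],1),'j',np.round(s['joints'],2)); return s
def move(target,yaw=None,z=None):
    """print tool-frame shift to world target, and yaw turn so that tool y axis points at world yaw (mod pi)"""
    s=arm.read_state(); Rm=R.from_quat(s['ee_rot']).as_matrix()
    d=Rm.T@(np.array(target)-np.array(s['position'])); print('tool shift',np.round(d,1))
    print('tool y yaw deg',round(np.degrees(np.arctan2(Rm[1,1],Rm[0,1])),1),' z axis',np.round(Rm[:,2],4))
    if yaw is not None:
        c=np.degrees(np.arctan2(Rm[1,1],Rm[0,1])); e=(yaw-c+90)%180-90; print('turn about tool z (down): ',round(-e,1))
E
python3 - <<'E'
from h import *
s=st(); print(R.from_quat(s['ee_rot']).as_matrix().round(3))
snap('scene','scene0'); 
for n in ['guide','guide_bay','guide_home','carrier1','nest','ejector_tab','housing','tray','regulator','pressure_grip','screwdriver','seal_jar','mug','fitting','tape','wrench']:
    print(n,[(np.round(d['xyz'],0),round(d['confidence'],2)) for d in arm.place_of(n,'scene')])
snap('side','side0')
for n in ['guide','guide_bay','guide_home','carrier1','nest','ejector_tab','tray','regulator','pressure_grip']:
    print(n,[(np.round(d['xyz'],0),round(d['confidence'],2)) for d in arm.place_of(n,'side')])
snap('wrist','wrist0')
st()
E
```

```text
pics
t 0.0 pos [241.3 575.9 230.2] q [ 9.804e-01 -1.972e-01 -2.000e-04  1.100e-03] F [0.5 0.  0.4] g 85.1 j [ 1.43  0.39  0.01 -0.   -1.19 -0.26]
[[ 0.922 -0.387 -0.001]
 [-0.387 -0.922 -0.002]
 [ 0.     0.002 -1.   ]]
guide [(array([614.,  52.,   1.]), 0.59)]
guide_bay [(array([616., -72.,   4.]), 0.89), (array([ 617., -488.,   -0.]), 0.49), (array([ 452., -442.,    2.]), 0.26)]
guide_home [(array([615., 183.,   4.]), 0.75), (array([445., 228.,   2.]), 0.49)]
carrier1 [(array([ 450., -308.,   -4.]), 0.98), (array([ 543., -377.,    0.]), 0.84), (array([ 568., -260.,   -2.]), 0.64), (array([ 431., -185.,    0.]), 0.56)]
nest [(array([444., 228.,   0.]), 0.82)]
ejector_tab [(array([443., 348.,  59.]), 0.66), (array([329., 372.,  -0.]), 0.2)]
housing [(array([442., 232.,   6.]), 0.56)]
tray [(array([413.,   1.,  -1.]), 0.82), (array([576., 394.,  90.]), 0.18)]
regulator [(array([572., 397.,   2.]), 0.77)]
pressure_grip [(array([571., 393.,  90.]), 0.74)]
screwdriver [(array([ 746., -172.,   -3.]), 0.85)]
seal_jar [(array([ 618., -487.,    1.]), 0.68)]
mug [(array([763., 269.,   3.]), 0.
[... 161 characters left out ...]
2.,  -1.]), 0.81)]
guide_bay [(array([615., -67.,  10.]), 0.91)]
guide_home [(array([620., 176.,   4.]), 0.89), (array([408.,   5.,   3.]), 0.33)]
carrier1 [(array([ 542., -374.,   -1.]), 0.95), (array([ 448., -307.,    2.]), 0.9), (array([ 427., -190.,    1.]), 0.83), (array([ 569., -259.,    7.]), 0.82)]
nest [(array([446., 225.,   1.]), 0.94)]
ejector_tab [(array([763., 276.,   4.]), 0.62), (array([435., 347.,  64.]), 0.61)]
tray [(array([408.,   0.,   2.]), 0.88)]
regulator [(array([572., 394.,   3.]), 0.55)]
pressure_grip [(array([571., 395.,  86.]), 0.69)]
t 1.4 pos [241.5 576.4 231.4] q [ 0.9804 -0.1971  0.     -0.    ] F [-0.2 -0.5  0.1] g 85.3 j [ 1.43  0.38  0.01  0.   -1.19 -0.26]
```

View pics/scene0.png

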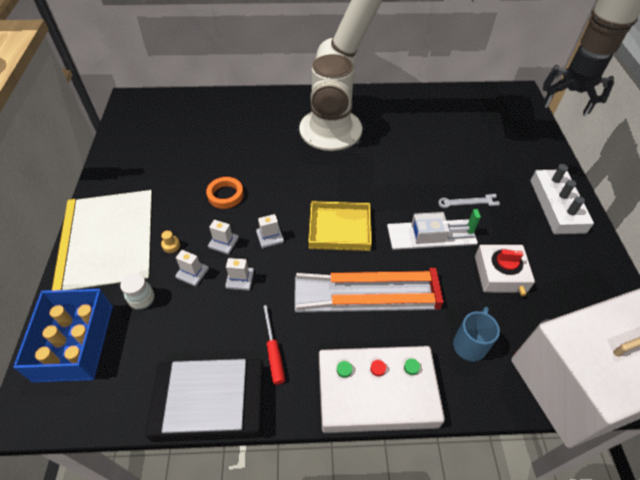

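View pics/side0.png

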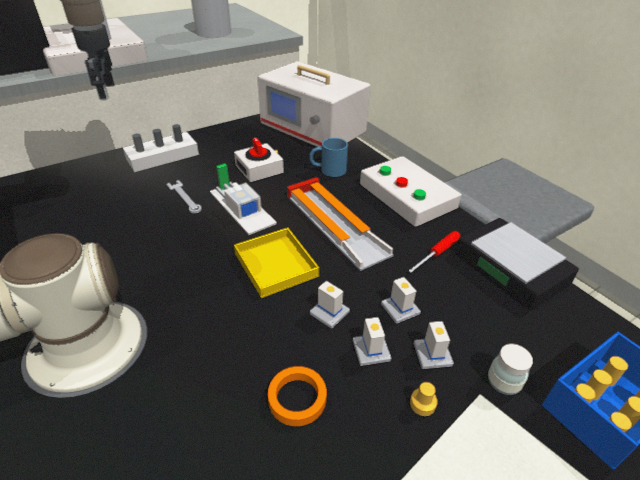

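View pics/wrist0.png

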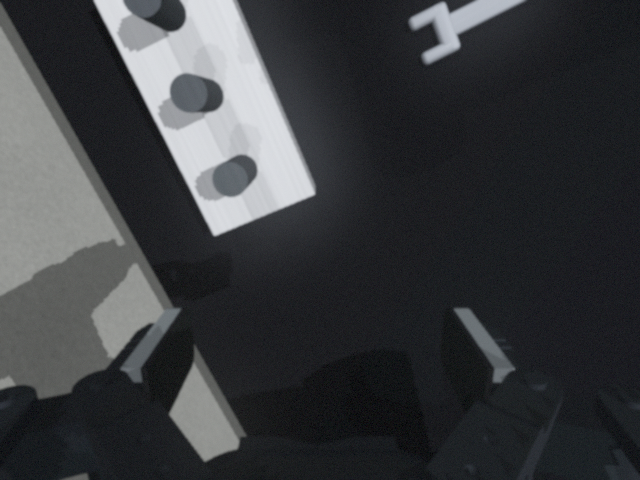

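Run:
```python
from h import *
s=arm.read_state(); i=arm.camera_info('wrist'); T=np.array(i['cam_to_world']); Rm=R.from_quat(s['ee_rot']).as_matrix()
print(Rm.T@(T[:3,3]-np.array(s['position'])), (Rm.T@T[:3,:3]).round(2), i['fx'],i['cx'])
for c in('scene','side'): print(np.array(arm.camera_info(c)['cam_to_world']).round(2), arm.camera_info(c)['fx'])
im=cv2.imread('pics/scene0.png'); 
cv2.imwrite('pics/zr.png',cv2.resize(im[180:320,370:560],None,fx=4,fy=4,interpolation=cv2.INTER_CUBIC))
move([572,394,230])
```

```text
[  73.45158092   -0.20132676 -141.92693581] [[ 0.   -0.96 -0.29]
 [ 1.    0.    0.  ]
 [-0.   -0.29  0.96]] 423.1990515310391 317.02106786564417
[[ 4.00000e-02  8.00000e-01 -6.00000e-01  1.20059e+03]
 [ 1.00000e+00 -3.00000e-02  3.00000e-02 -9.38000e+01]
 [ 1.00000e-02 -6.00000e-01 -8.00000e-01  9.79020e+02]
 [ 0.00000e+00  0.00000e+00  0.00000e+00  1.00000e+00]] 466.73735396080184
[[ 8.3000e-01 -3.4000e-01  4.4000e-01  7.3790e+01]
 [-5.6000e-01 -5.4000e-01  6.3000e-01 -6.7938e+02]
 [ 2.0000e-02 -7.7000e-01 -6.4000e-01  7.1585e+02]
 [ 0.0000e+00  0.0000e+00  0.0000e+00  1.0000e+00]] 447.2401555715995
tool shift [375.3  40.5   1.4]
tool y yaw deg -112.7  z axis [ 0.e+00  1.e-04 -1.e+00]
```

View pics/zr.png

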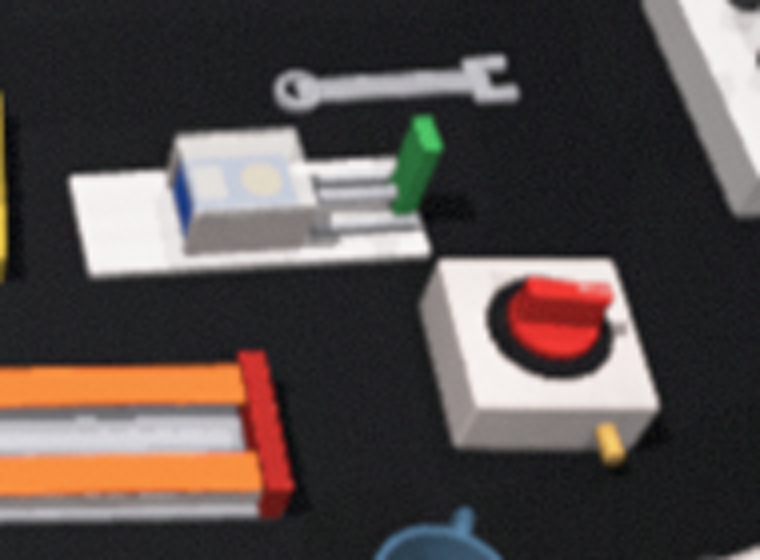

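send_rows(translation=[[54,6,0],[54,6,0],[54,6,0],[54,6,0],[54,6,0]], dr=[[0,0,0],[0,0,0],[0,0,0],[0,0,0],[0,0,0]], grip=[85,85,85,85,85])

```text
clock: 2.02
position: [480.4, 443.5, 231.5]
ee_rot: [0.98, -0.197, 0.0, -0.0]
contact_force: [0.6, 0.8, -0.4]
gripper_width: 85.1
```

send_rows(translation=[[54,6,0],[52,5,0],[0,0,0],[0,0,0],[0,0,0]], dr=[[0,0,0],[0,0,0],[0,0,0],[0,0,0],[0,0,0]], grip=[85,85,85,85,85])

```text
clock: 2.65
position: [571.4, 394.2, 231.6]
ee_rot: [0.981, -0.196, -0.0, -0.0]
contact_force: [-0.4, -0.4, 0.3]
gripper_width: 84.8
```

Run:
```python
from h import *
st(); snap('wrist','w1')
for n in ['regulator','pressure_grip']:
    print(n,[(np.round(d['xyz'],0),round(d['confidence'],2)) for d in arm.place_of(n,'wrist')])
```

```text
t 2.65 pos [571.4 394.2 231.6] q [ 9.805e-01 -1.963e-01 -0.000e+00 -1.000e-04] F [-0.4 -0.4  0.3] g 84.8 j [ 0.84  0.5   0.2  -0.   -1.27  0.34]
regulator [(array([573., 394.,  -3.]), 0.61)]
pressure_grip [(array([571., 395.,  88.]), 0.61)]
```

View pics/w1.png

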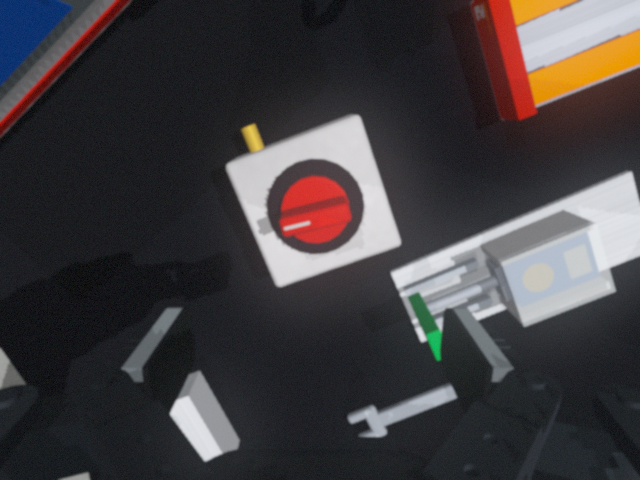

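Run:
```python
from h import *
im=cv2.imread('pics/w1.png'); 
cv2.imwrite('pics/zk.png',cv2.resize(im[100:300,210:420],None,fx=3.5,fy=3.5,interpolation=cv2.INTER_CUBIC))
for a,b,z in [((230,165),(357,115),50),((357,115),(400,242),50),((285,228),(350,205),95)]:
    p,q=ray('wrist',*a,z),ray('wrist',*b,z); d=q-p; print(p.round(),q.round(),np.degrees(np.arctan2(d[1],d[0])))
```

```text
[627. 443.  50.] [625. 340.  50.] -91.61171718722892
[625. 340.  50.] [520. 344.  50.] 178.2242936797728
[576. 416.  95.] [574. 369.  95.] -92.52515366451928
```

View pics/zk.png

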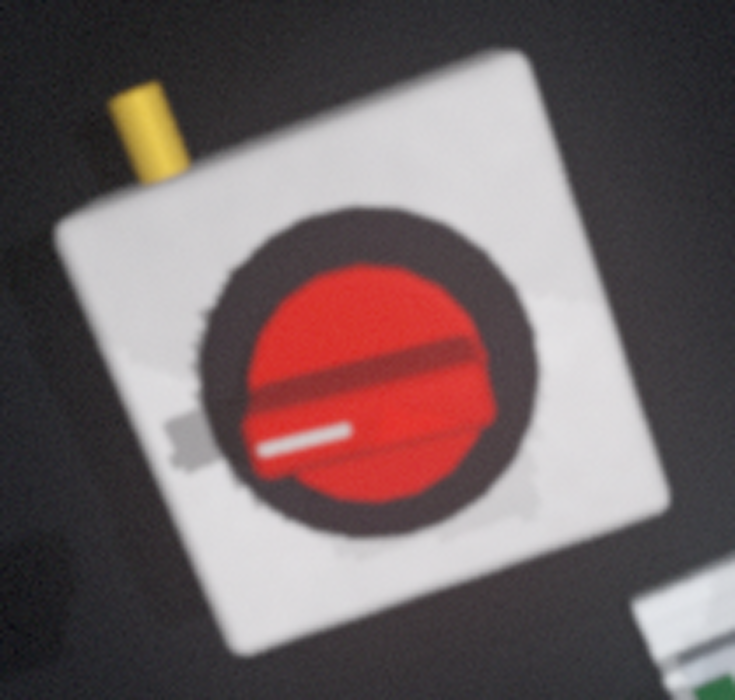

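send_rows(translation=[[0,0,15],[0,0,15],[0,0,15],[0,0,15],[0,0,15]], dr=[[0,0,10],[0,0,10],[0,0,10],[0,0,10],[0,0,10]], grip=[60,60,60,60,60])

```text
clock: 3.42
position: [571.9, 393.9, 156.1]
ee_rot: [0.804, -0.595, 0.0, -0.0]
contact_force: [0.1, -0.3, 0.3]
gripper_width: 59.9
```

send_rows(translation=[[0,0,0],[0,0,0],[0,0,0],[0,0,0],[0,0,0]], dr=[[0,0,10],[0,0,10],[0,0,8],[0,0,0],[0,0,0]], grip=[60,60,60,60,60])

```text
clock: 4.05
position: [572.2, 393.6, 156.5]
ee_rot: [-0.639, 0.769, 0.0, 0.0]
contact_force: [0.2, 0.4, 0.0]
gripper_width: 59.6
```

Run:
```python
from h import *
st(); snap('wrist','w2')
for n in ['regulator','pressure_grip']:
    print(n,[(np.round(d['xyz'],0),round(d['confidence'],2)) for d in arm.place_of(n,'wrist')])
move([571.5,394.5,72],169.4)
```

```text
t 4.05 pos [572.2 393.6 156.5] q [-6.389e-01  7.693e-01  0.000e+00  1.000e-04] F [0.2 0.4 0. ] g 59.6 j [ 0.83  0.55  0.1   0.   -1.11 -1.02]
regulator [(array([574., 393.,  -1.]), 0.79)]
pressure_grip [(array([570., 399.,  82.]), 0.92)]
tool shift [-0.9  1.  84.4]
tool y yaw deg 169.3  z axis [ 1.e-04  1.e-04 -1.e+00]
turn about tool z (down):  -0.1
```

View pics/w2.png

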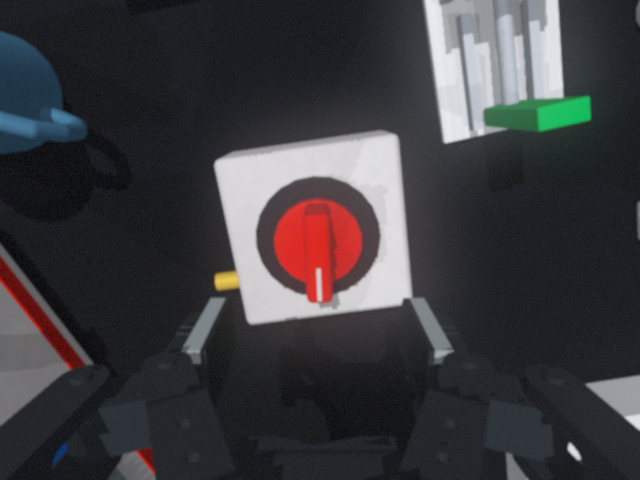

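send_rows(translation=[[0,0,30],[0,0,30],[0,0,20],[0,0,4],[0,0,0]], dr=[[0,0,0],[0,0,0],[0,0,0],[0,0,0],[0,0,0]], grip=[60,60,60,60,60])

```text
clock: 4.82
position: [572.8, 393.5, 72.8]
ee_rot: [-0.638, 0.77, -0.0, 0.0]
contact_force: [-0.4, -0.4, -0.1]
gripper_width: 60.1
```

send_rows(translation=[[0,0,0],[0,0,0],[0,0,0],[0,0,0],[0,0,0]], dr=[[0,0,0],[0,0,0],[0,0,0],[0,0,0],[0,0,0]], grip=[0,0,0,0,0])

```text
clock: 5.45
position: [572.1, 393.9, 73.4]
ee_rot: [-0.638, 0.77, 0.0, 0.0]
contact_force: [-5.4, 1.9, 5.5]
gripper_width: 12.7
```

Run:
```python
from h import *
s=st(); print(s['wrist_torque']); snap('wrist','w3')
```

```text
t 5.45 pos [572.1 393.9  73.4] q [-6.38e-01  7.70e-01  3.00e-04  3.00e-04] F [-5.4  1.9  5.5] g 12.7 j [ 0.83  0.63  0.01 -0.   -0.95 -1.02]
[ 3.59528418e-01  1.48333704e+00 -5.55678350e-04]
```

View pics/w3.png

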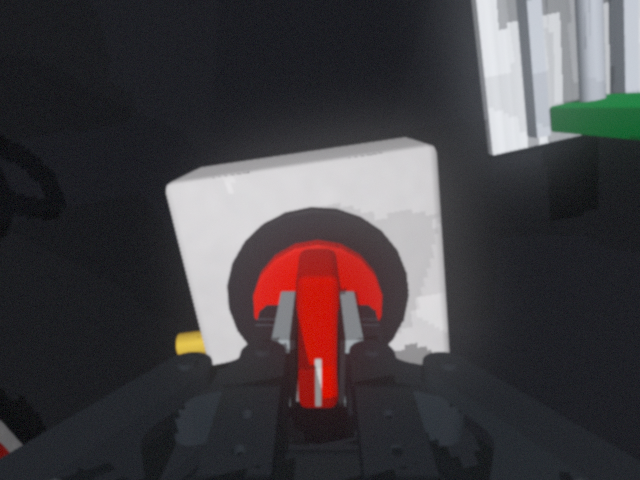

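send_rows(translation=[[0,0,-1],[0,0,0],[0,0,0],[0,0,0],[0,0,0]], dr=[[0,0,-4],[0,0,-8],[0,0,-8],[0,0,-8],[0,0,-8]], grip=[0,0,0,0,0])

```text
clock: 6.12
position: [573.0, 394.0, 73.5]
ee_rot: [0.846, -0.533, 0.0, -0.001]
contact_force: [-0.1, 1.2, 0.3]
gripper_width: 12.7
```

Run:
```python
from h import *
s=st(); print(s['wrist_torque']); snap('wrist','w4'); move([571.5,394.5,72],169.4)
```

```text
t 6.12 pos [573.  394.   73.5] q [ 8.459e-01 -5.334e-01  2.000e-04 -1.100e-03] F [-0.1  1.2  0.3] g 12.7 j [ 0.83  0.63  0.01  0.   -0.95 -0.39]
[ 0.49450339  0.21356228 -0.02139606]
tool shift [-1.1  1.2  1.5]
tool y yaw deg -154.3  z axis [ 0.0016  0.0016 -1.    ]
turn about tool z (down):  36.3
```

View pics/w4.png

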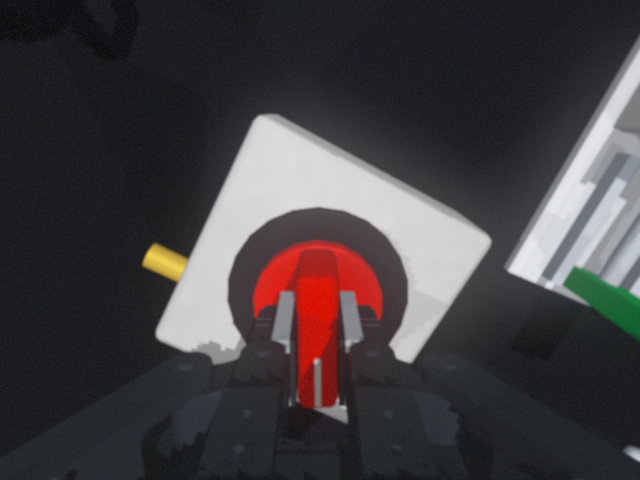

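send_rows(translation=[[0,0,0],[0,0,0],[0,0,0],[0,0,0],[0,0,0]], dr=[[0,0,-10],[0,0,-10],[0,0,-10],[0,0,-10],[0,0,-10]], grip=[0,0,0,0,0])

```text
clock: 6.8
position: [573.8, 395.0, 73.5]
ee_rot: [0.992, -0.126, 0.002, -0.002]
contact_force: [0.6, 4.8, -1.7]
gripper_width: 12.9
```

send_rows(translation=[[0,0,0],[0,0,0],[0,0,0],[0,0,0],[0,0,0]], dr=[[0,0,-5],[0,0,-5],[0,0,-4],[0,0,-3],[0,0,0]], grip=[0,0,0,0,0])

```text
clock: 7.42
position: [574.5, 395.4, 73.6]
ee_rot: [1.0, 0.016, 0.002, -0.003]
contact_force: [3.6, 3.9, -1.1]
gripper_width: 12.8
```

Run:
```python
from h import *
s=st(); print(s['wrist_torque'],s['joint_efforts']); snap('wrist','w5'); move([571.5,394.5,72],88.4)
```

```text
t 7.42 pos [574.5 395.4  73.6] q [ 0.9999  0.0162  0.0023 -0.0029] F [ 3.6  3.9 -1.1] g 12.8 j [ 0.83  0.63  0.01 -0.   -0.94  0.77]
[ 1.28485132 -0.8137672  -1.3312383 ] [ -0.1131023  -49.1407156   14.16840434   4.31420982  -1.51127301
   1.41848098]
tool shift [-3.   0.8  1.6]
tool y yaw deg -88.2  z axis [ 0.0046  0.0059 -1.    ]
turn about tool z (down):  3.4
```

View pics/w5.png

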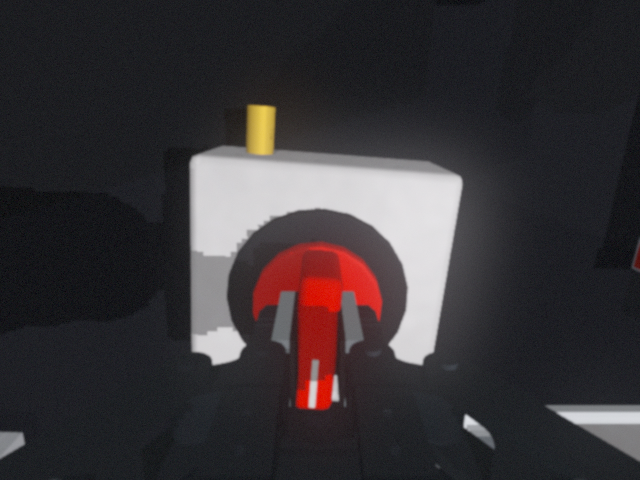

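send_rows(translation=[[0,0,0],[0,0,0],[0,0,0],[0,0,0],[0,0,0]], dr=[[0,0,-2],[0,0,0],[0,0,2],[0,0,2],[0,0,0]], grip=[0,0,0,50,50])

```text
clock: 8.1
position: [572.4, 392.7, 72.9]
ee_rot: [1.0, 0.002, -0.0, 0.001]
contact_force: [-0.2, -1.0, -0.6]
gripper_width: 48.2
```

send_rows(translation=[[0,0,0],[0,0,-30],[0,0,-30],[0,0,-30],[0,0,0]], dr=[[0,0,0],[0,0,0],[0,0,0],[0,0,0],[0,0,0]], grip=[50,50,50,50,50])

```text
clock: 8.72
position: [573.7, 394.2, 166.8]
ee_rot: [1.0, 0.003, 0.002, -0.002]
contact_force: [-1.2, 0.1, -0.6]
gripper_width: 49.6
```

Run:
```python
from h import *
s=st(); snap('wrist','w6'); move([444,348,180],0)
```

```text
t 8.72 pos [573.7 394.2 166.8] q [ 1.      0.0025  0.0025 -0.002 ] F [-1.2  0.1 -0.6] g 49.6 j [ 0.83  0.55  0.11  0.   -1.13  0.74]
tool shift [-128.8   44.9  -15.7]
tool y yaw deg -89.7  z axis [ 0.0016  0.0019 -1.    ]
turn about tool z (down):  -89.7
```

View pics/w6.png

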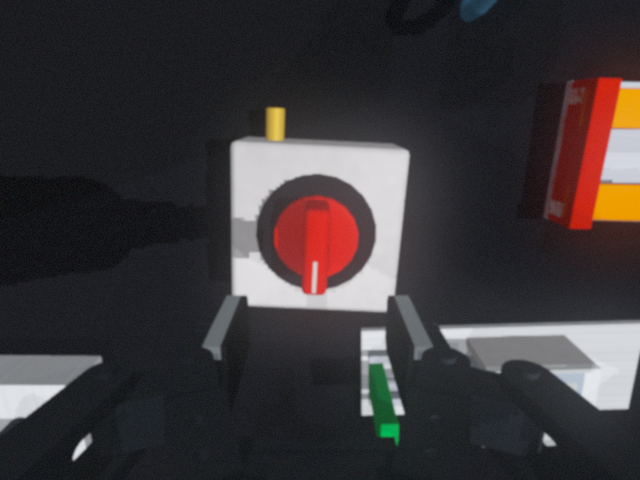

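send_rows(translation=[[-43,15,-10],[-43,15,0],[-43,15,0],[0,0,0],[0,0,0]], dr=[[0,0,0],[0,0,0],[0,0,0],[0,0,10.5],[0,0,10.5]], grip=[55,55,55,55,55])

```text
clock: 9.4
position: [442.5, 346.9, 172.3]
ee_rot: [0.983, -0.183, -0.001, 0.001]
contact_force: [0.1, 0.2, 0.7]
gripper_width: 54.9
```

send_rows(translation=[[0,0,0],[0,0,0],[0,0,0],[0,0,0],[0,0,0]], dr=[[0,0,10.5],[0,0,10.5],[0,0,10.5],[0,0,10.5],[0,0,10.5]], grip=[55,55,55,55,55])

```text
clock: 10.02
position: [443.0, 346.9, 171.8]
ee_rot: [0.801, -0.599, -0.0, 0.002]
contact_force: [0.3, 0.2, 0.1]
gripper_width: 54.9
```

send_rows(translation=[[0,0,0],[0,0,0],[0,0,0],[0,0,0],[0,0,0]], dr=[[0,0,10.5],[0,0,5.7],[0,0,0],[0,0,0],[0,0,0]], grip=[55,55,55,55,55])

```text
clock: 10.65
position: [443.6, 347.6, 173.0]
ee_rot: [0.711, -0.703, 0.0, 0.0]
contact_force: [-0.2, 0.1, -0.1]
gripper_width: 54.8
```

Run:
```python
from h import *
s=st(); snap('wrist','w7'); 
for n in ['ejector_tab','nest','housing']:
    print(n,[(np.round(d['xyz'],0),round(d['confidence'],2)) for d in arm.place_of(n,'wrist')])
```

```text
t 10.65 pos [443.6 347.6 173. ] q [ 7.108e-01 -7.033e-01  0.000e+00  3.000e-04] F [-0.2  0.1 -0.1] g 54.8 j [ 0.95  0.33 -0.23 -0.   -1.01 -0.94]
ejector_tab [(array([437., 342.,  54.]), 0.66)]
nest [(array([441., 228.,  -3.]), 0.55)]
housing []
```

View pics/w7.png

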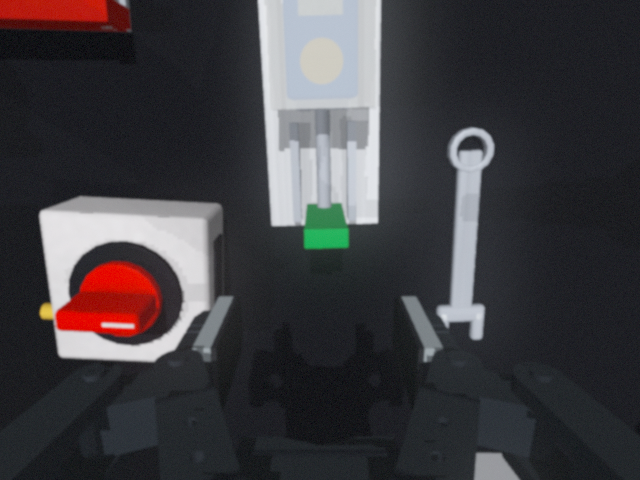

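Run:
```python
from h import *
P=[ray('wrist',u,v,80) for u,v in[(305,228),(347,227),(349,247),(304,247)]]; print(np.round(P,1),np.mean(P,0))
for (a,b) in [((272,224),(378,222))]: print(ray('wrist',*a,6),ray('wrist',*b,6))
for (a,b) in [((262,60),(271,222)),((381,60),(378,222)) ]:
  p,q=ray('wrist',*a,6),ray('wrist',*b,6); print(p,q,np.degrees(np.arctan2(*(q-p)[1::-1])))
```

```text
[[451.1 340.2  80. ]
 [426.9 339.3  80. ]
 [425.3 351.4  80. ]
 [451.6 351.7  80. ]] [438.73738197 345.68006225  80.        ]
[477.99174945 357.95210153   6.        ] [397.91722167 355.44959498   6.        ]
[482.62706528 242.86379666   6.        ] [478.71770602 356.3975759    6.        ] 91.972111956682
[401.89831726 241.91303944   6.        ] [397.91722167 355.44959498   6.        ] 92.00822157104315
```

Run:
```python
from h import *
move([439.3,346.2,44],2)
```

```text
tool shift [  1.4   4.4 129.3]
tool y yaw deg -179.4  z axis [ 0.  0. -1.]
turn about tool z (down):  -1.4
```

send_rows(translation=[[1.5,4.5,20],[0,0,40],[0,0,40],[0,0,25],[0,0,4]], dr=[[0,0,-1.4],[0,0,0],[0,0,0],[0,0,0],[0,0,0]], grip=[55,55,55,55,55])

```text
clock: 11.48
position: [438.5, 345.2, 42.6]
ee_rot: [0.719, -0.695, 0.0, 0.002]
contact_force: [-0.1, 0.0, 0.7]
gripper_width: 55.0
```

send_rows(translation=[[0,0,0],[0,0,0],[0,0,0],[0,0,0],[0,0,0]], dr=[[0,0,0],[0,0,0],[0,0,0],[0,0,0],[0,0,0]], grip=[0,0,0,0,0])

```text
clock: 12.1
position: [438.5, 346.8, 45.8]
ee_rot: [0.719, -0.695, -0.001, -0.001]
contact_force: [-5.2, 1.7, 1.8]
gripper_width: 25.5
```

Run:
```python
from h import *
s=st(); snap('wrist','w8');
```

```text
t 12.1 pos [438.5 346.8  45.8] q [ 7.192e-01 -6.948e-01 -6.000e-04 -5.000e-04] F [-5.2  1.7  1.8] g 25.5 j [ 0.96  0.48 -0.38 -0.   -0.71 -0.92]
```

View pics/w8.png

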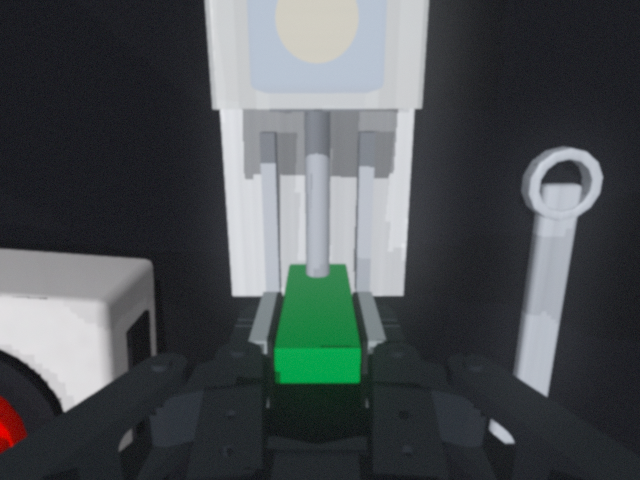

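send_rows(translation=[[10,0,0],[10,0,0],[10,0,0],[10,0,0],[9,0,0]], dr=[[0,0,0],[0,0,0],[0,0,0],[0,0,0],[0,0,0]], grip=[0,0,0,0,0])

```text
clock: 12.78
position: [440.3, 299.1, 45.9]
ee_rot: [0.719, -0.695, -0.001, -0.002]
contact_force: [-6.6, 7.0, 0.7]
gripper_width: 24.9
```

send_rows(translation=[[3,0,0],[0,0,0],[0,0,0],[0,0,0],[0,0,0]], dr=[[0,0,0],[0,0,0],[0,0,0],[0,0,0],[0,0,0]], grip=[0,0,0,0,0])

```text
clock: 13.4
position: [440.4, 296.9, 45.9]
ee_rot: [0.719, -0.695, -0.001, -0.002]
contact_force: [-8.1, 6.9, 1.6]
gripper_width: 24.9
```

Run:
```python
from h import *
s=st(); snap('wrist','w9'); snap('side','s9')
print([(np.round(d['xyz'],0),round(d['confidence'],2)) for d in arm.place_of('housing','side')])
im=cv2.imread('pics/s9.png'); 
cv2.imwrite('pics/s9z.png',cv2.resize(im[130:300,150:350],None,fx=4,fy=3.5,interpolation=cv2.INTER_CUBIC))
```

```text
t 13.4 pos [440.4 296.9  45.9] q [ 0.7193 -0.6947 -0.0012 -0.0021] F [-8.1  6.9  1.6] g 24.9 j [ 0.9   0.44 -0.45 -0.   -0.68 -0.86]
[(array([445., 181.,   6.]), 0.61)]
```

View pics/w9.png

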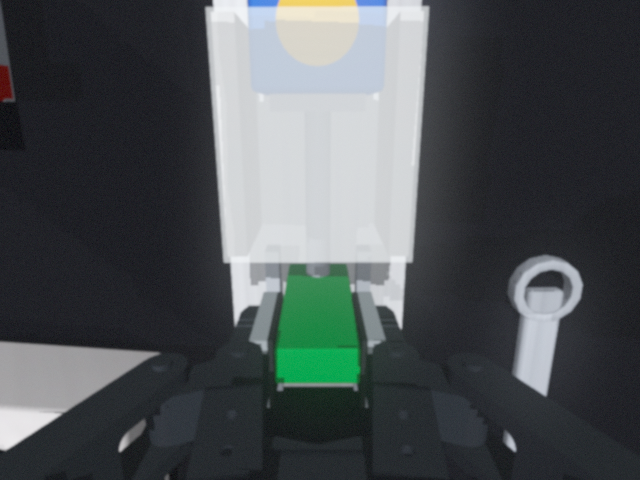

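View pics/s9z.png

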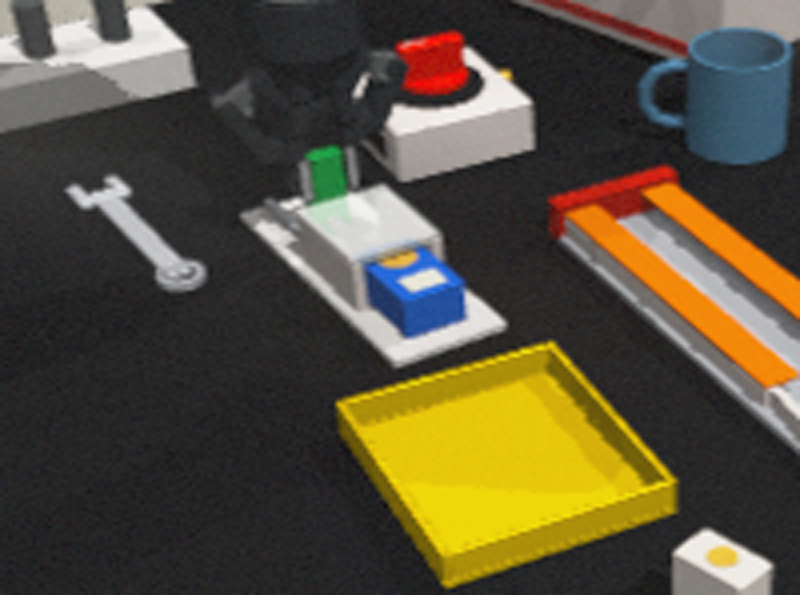

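send_rows(translation=[[-10,0,0],[-10,0,0],[-11,0,0],[-10,0,0],[-10,0,0]], dr=[[0,0,0],[0,0,0],[0,0,0],[0,0,0],[0,0,0]], grip=[0,0,0,0,0])

```text
clock: 14.18
position: [438.5, 346.2, 45.8]
ee_rot: [0.719, -0.695, -0.001, -0.001]
contact_force: [-5.4, 0.4, 2.8]
gripper_width: 24.8
```

send_rows(translation=[[0,0,0],[0,0,0],[0,0,0],[0,0,-40],[0,0,-50]], dr=[[0,0,0],[0,0,0],[0,0,0],[0,0,0],[0,0,0]], grip=[25,60,60,60,75])

```text
clock: 14.8
position: [439.1, 344.4, 134.6]
ee_rot: [0.719, -0.695, 0.0, 0.001]
contact_force: [0.3, 1.1, 0.2]
gripper_width: 74.6
```

send_rows(translation=[[40,0,-40],[45,0,0],[50,0,0],[40,0,0],[0,0,0]], dr=[[0,0,0],[0,0,0],[0,0,0],[0,0,0],[0,0,0]], grip=[75,75,75,75,75])

```text
clock: 15.42
position: [445.0, 167.8, 174.8]
ee_rot: [0.718, -0.696, 0.0, -0.0]
contact_force: [-0.8, -0.1, 0.5]
gripper_width: 75.0
```

Run:
```python
from h import *
s=st(); snap('wrist','w10'); 
for n in ['ejector_tab','nest','housing']:
    print(n,[(np.round(d['xyz'],0),round(d['confidence'],2)) for d in arm.place_of(n,'wrist')])
```

```text
t 15.43 pos [445.  167.8 174.8] q [ 7.178e-01 -6.962e-01  1.000e-04 -2.000e-04] F [-0.8 -0.1  0.5] g 75.0 j [ 0.7   0.18 -0.43  0.   -0.96 -0.67]
ejector_tab []
nest [(array([441., 228.,  -4.]), 0.75)]
housing [(array([442., 180.,   5.]), 0.58)]
```

View pics/w10.png

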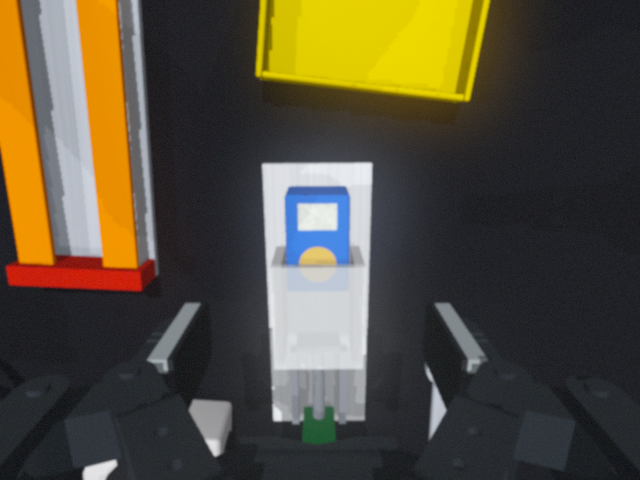

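Run:
```python
from h import *
for a in [(286,195),(349,195),(318,264)]: print(ray('wrist',*a,42))
move([443.5,164,22],2)
```

```text
[467.1943704  152.50167565  42.        ]
[425.77503715 150.98788268  42.        ]
[444.36363845 200.03311894  42.        ]
tool shift [  6.9   2.4 152.5]
tool y yaw deg -178.0  z axis [ 7.e-04  5.e-04 -1.e+00]
turn about tool z (down):  -0.0
```

Run:
```python
from h import *
move([445.7,170,10],2)
```

```text
tool shift [  1.    0.  164.5]
tool y yaw deg -178.0  z axis [ 7.e-04  5.e-04 -1.e+00]
turn about tool z (down):  -0.0
```

send_rows(translation=[[0,0,50],[0,0,50],[0,0,40],[0,0,20],[0,0,4]], dr=[[0,0,0],[0,0,0],[0,0,0],[0,0,0],[0,0,0]], grip=[75,75,75,75,75])

```text
clock: 16.25
position: [444.7, 170.6, 8.8]
ee_rot: [0.72, -0.694, -0.0, 0.002]
contact_force: [-0.3, 0.5, 0.9]
gripper_width: 75.1
```

send_rows(translation=[[0,0,0],[0,0,0],[0,0,0],[0,0,0],[0,0,0]], dr=[[0,0,0],[0,0,0],[0,0,0],[0,0,0],[0,0,0]], grip=[30,30,30,30,30])

```text
clock: 16.88
position: [446.0, 171.1, 11.5]
ee_rot: [0.719, -0.695, 0.0, -0.001]
contact_force: [-1.1, 1.2, 6.8]
gripper_width: 43.0
```

Run:
```python
from h import *
s=st(); snap('wrist','w11')
```

```text
t 16.88 pos [446.  171.1  11.5] q [ 7.193e-01 -6.947e-01  2.000e-04 -1.400e-03] F [-1.1  1.2  6.8] g 43.0 j [ 0.71  0.43 -0.61  0.   -0.53 -0.67]
```

View pics/w11.png

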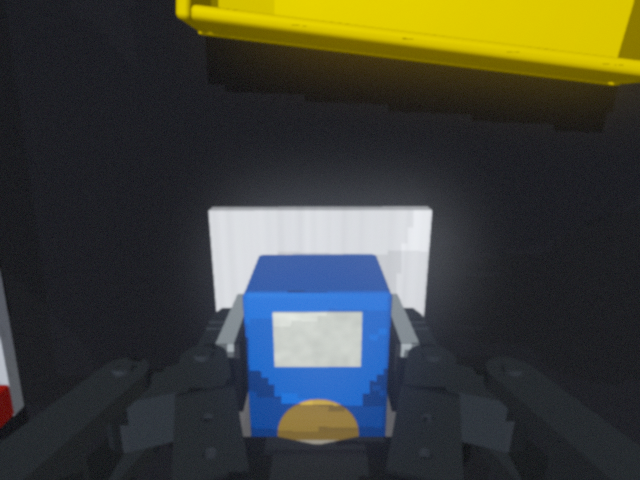

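send_rows(translation=[[8,0,-1],[10,0,0],[12,0,0],[10,0,0],[0,0,0]], dr=[[0,0,0],[0,0,0],[0,0,0],[0,0,0],[0,0,0]], grip=[30,30,30,30,30])

```text
clock: 17.55
position: [446.6, 129.0, 11.5]
ee_rot: [0.719, -0.695, 0.0, 0.0]
contact_force: [1.3, -2.4, 5.6]
gripper_width: 43.0
```

send_rows(translation=[[0,0,-15],[0,0,-25],[0,0,-30],[0,0,0],[0,0,0]], dr=[[0,0,0],[0,0,0],[0,0,0],[0,0,0],[0,0,0]], grip=[30,30,30,30,30])

```text
clock: 18.18
position: [445.4, 129.6, 80.3]
ee_rot: [0.719, -0.695, -0.0, 0.001]
contact_force: [0.5, 0.1, -1.7]
gripper_width: 43.3
```

Run:
```python
from h import *
s=st(); snap('wrist','w12'); move([410,-14,80],2)
```

```text
t 18.18 pos [445.4 129.6  80.3] q [ 7.189e-01 -6.951e-01 -5.000e-04  1.300e-03] F [ 0.5  0.1 -1.7] g 43.3 j [ 0.63  0.3  -0.58 -0.   -0.7  -0.6 ]
tool shift [142.3  40.3   0.4]
tool y yaw deg -178.1  z axis [-0.0029 -0.0016 -1.    ]
turn about tool z (down):  -0.1
```

View pics/w12.png

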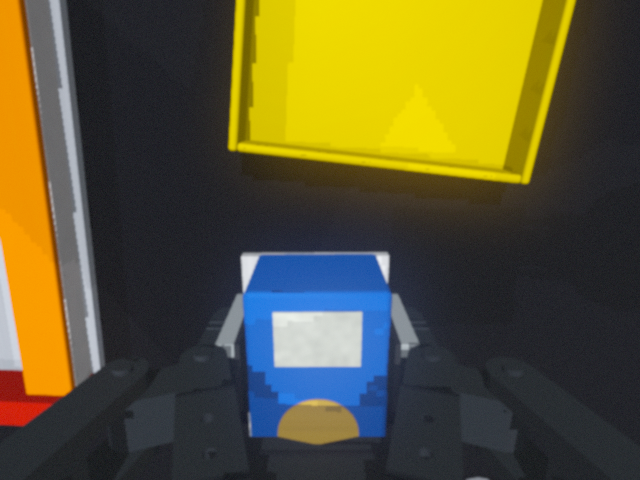

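send_rows(translation=[[30,10,0],[40,10,0],[40,10,0],[32,10,0],[0,0,0]], dr=[[0,0,0],[0,0,0],[0,0,0],[0,0,0],[0,0,0]], grip=[30,30,30,30,30])

```text
clock: 18.85
position: [409.3, -15.0, 80.0]
ee_rot: [0.718, -0.696, -0.001, 0.002]
contact_force: [-0.8, 0.1, -1.0]
gripper_width: 43.2
```

Run:
```python
from h import *
s=st(); snap('side','s13')
im=cv2.imread('pics/s13.png'); 
cv2.imwrite('pics/s13z.png',cv2.resize(im[130:330,150:350],None,fx=3.5,fy=3,interpolation=cv2.INTER_CUBIC))
```

```text
t 18.85 pos [409.3 -15.   80. ] q [ 0.7179 -0.6961 -0.0011  0.0019] F [-0.8  0.1 -1. ] g 43.2 j [ 0.36  0.22 -0.7  -0.   -0.66 -0.33]
```

View pics/s13z.png

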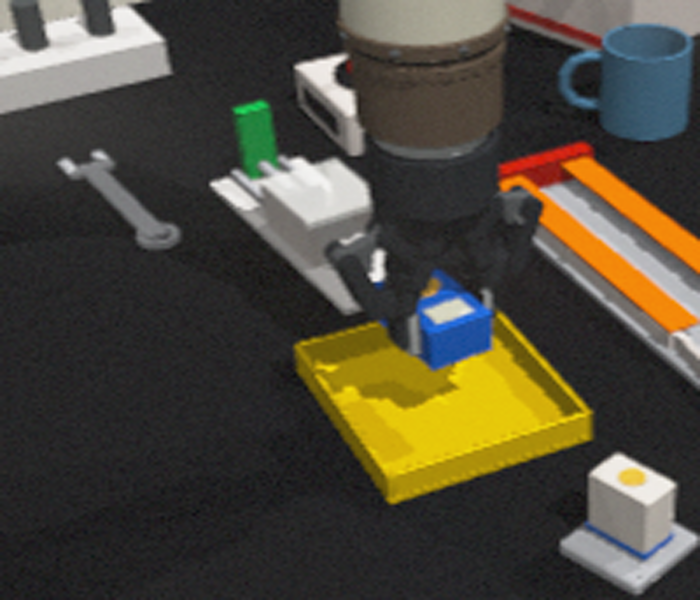

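send_rows(translation=[[0,0,25],[0,0,25],[0,0,14],[0,0,5],[0,0,1]], dr=[[0,0,0],[0,0,0],[0,0,0],[0,0,0],[0,0,0]], grip=[30,30,30,30,30])

```text
clock: 19.52
position: [411.7, -12.6, 11.0]
ee_rot: [0.719, -0.695, -0.0, 0.0]
contact_force: [-0.4, 0.2, -0.9]
gripper_width: 43.1
```

send_rows(translation=[[0,0,0],[0,0,0],[0,0,0],[0,0,-30],[0,0,-50]], dr=[[0,0,0],[0,0,0],[0,0,0],[0,0,0],[0,0,0]], grip=[60,70,70,70,70])

```text
clock: 20.15
position: [410.3, -13.4, 91.3]
ee_rot: [0.719, -0.695, -0.001, 0.002]
contact_force: [0.7, 0.3, 0.9]
gripper_width: 70.1
```

send_rows(translation=[[0,0,-50],[0,0,-30],[0,0,0],[0,0,0],[0,0,0]], dr=[[0,0,0],[0,0,0],[0,0,0],[0,0,0],[0,0,0]], grip=[70,70,70,70,70])

```text
clock: 20.78
position: [410.6, -13.3, 170.1]
ee_rot: [0.719, -0.695, -0.001, 0.001]
contact_force: [-0.3, 0.5, 0.6]
gripper_width: 69.9
```

Run:
```python
from h import *
s=st(); snap('wrist','w14')
for c in ['wrist','side','scene']:
  if c!='wrist': snap(c,c+'14')
  for n in ['ejector_tab','housing','tray','carrier1']:
    print(c,n,[(np.round(d['xyz'],0),round(d['confidence'],2)) for d in arm.place_of(n,c)])
```

```text
t 20.77 pos [410.6 -13.3 170.1] q [ 7.191e-01 -6.949e-01 -7.000e-04  1.300e-03] F [-0.3  0.5  0.6] g 69.9 j [ 0.37  0.08 -0.57 -0.   -0.92 -0.33]
wrist ejector_tab []
wrist housing [(array([410.,  -3.,   1.]), 0.83)]
wrist tray []
wrist carrier1 []
side ejector_tab [(array([ 431., -190.,    1.]), 0.17)]
side housing [(array([413.,  -3.,   7.]), 0.69)]
side tray [(array([404.,   2.,   2.]), 0.88)]
side carrier1 [(array([ 431., -188.,   -0.]), 0.97), (array([ 451., -306.,    1.]), 0.79), (array([ 545., -377.,    2.]), 0.76), (array([ 566., -260.,    7.]), 0.58)]
scene ejector_tab [(array([444., 348.,  57.]), 0.73)]
scene housing [(array([413.,  -6.,   5.]), 0.67)]
scene tray [(array([412.,   3.,   1.]), 0.71)]
scene carrier1 [(array([ 454., -308.,   -2.]), 0.87), (array([ 542., -378.,    0.]), 0.85), (array([ 433., -185.,   -3.]), 0.81), (array([ 568., -256.,   -1.]), 0.76), (array([610.,  51.,   1.]), 0.39)]
```

View pics/w14.png

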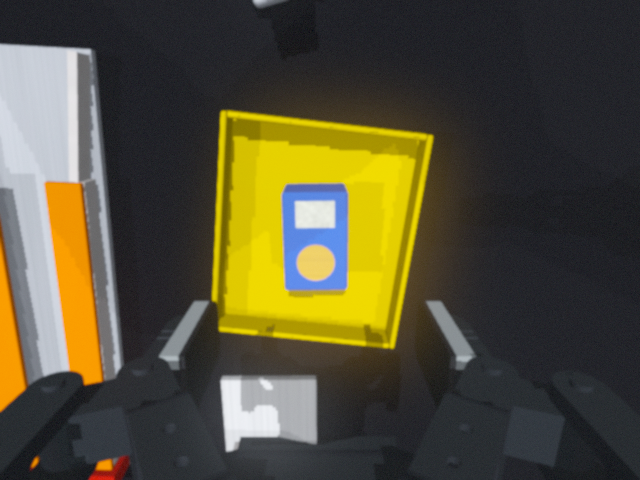

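View pics/side14.png

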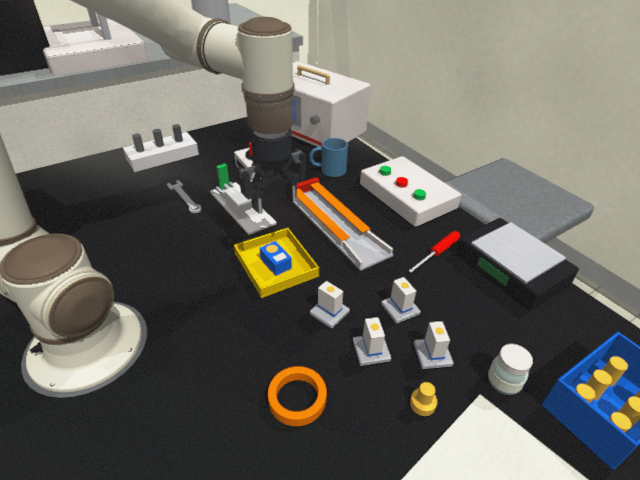

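send_rows(translation=[[-8,-41,-30],[-8,-41,-30],[-8,-41,-30],[-8,-41,-30],[-8,-41,-20]], dr=[[0,0,0],[0,0,0],[0,0,0],[0,0,0],[0,0,0]], grip=[80,80,80,80,80])

```text
clock: 22.15
position: [616.6, 34.3, 313.0]
ee_rot: [0.719, -0.695, 0.001, -0.001]
contact_force: [0.7, 0.1, -0.4]
gripper_width: 79.9
```

Run:
```python
from h import *
s=st(); snap('wrist','w15')
for n in ['guide','guide_bay','guide_home','carrier1']:
    print(n,[(np.round(d['xyz'],0),round(d['confidence'],2)) for d in arm.place_of(n,'wrist')])
import json; json.dump({k:(np.array(v).tolist()) for k,v in arm.camera_info('wrist').items()},open('cam15.json','w'))
```

```text
t 22.15 pos [616.6  34.3 313. ] q [ 7.191e-01 -6.949e-01  6.000e-04 -8.000e-04] F [ 0.7  0.1 -0.4] g 79.9 j [ 0.32  0.33  0.13  0.   -1.37 -0.28]
guide [(array([616.,  53.,  -2.]), 0.75)]
guide_bay [(array([613., -72.,   3.]), 0.73)]
guide_home [(array([621., 181.,   8.]), 0.55)]
carrier1 []
```

View pics/w15.png

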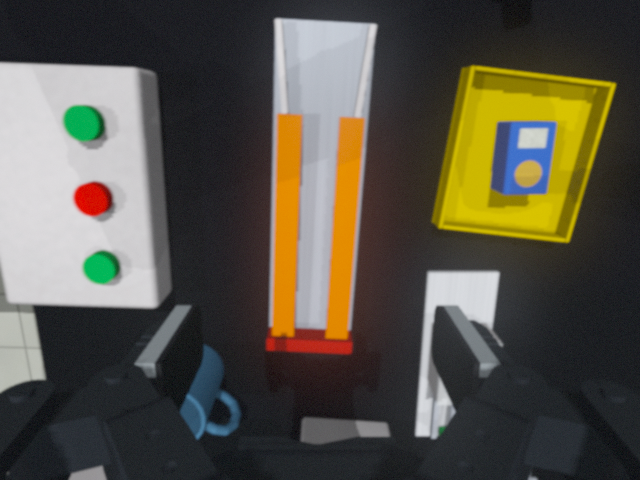

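```bash
cat > guide.py <<'E'
from h import *
import json
def lips(im,K,T,mask=None):
    hsv=cv2.cvtColor(im,cv2.COLOR_BGR2HSV)
    m=((hsv[...,0]>8)&(hsv[...,0]<20)&(hsv[...,1]>150)&(hsv[...,2]>120)).astype(np.uint8)
    if mask is not None:
        mm=np.zeros_like(m); x0,y0,x1,y1=mask; mm[y0:y1,x0:x1]=1; m&=mm
    n,l,s,c=cv2.connectedComponentsWithStats(m)
    out=[]
    for k in np.argsort(-s[1:,4])[:2]+1:
        v,u=np.nonzero(l==k); d=np.c_[(u-K['cx'])/K['fx'],(v-K['cy'])/K['fy'],np.ones(len(u))]@T[:3,:3].T
        P=T[:3,3]+d*((27-T[2,3])/d[:,2])[:,None]
        (cx,cy),(w,h),a=cv2.minAreaRect(P[:,:2].astype(np.float32)); 
        C=P[:,:2].mean(0); e=np.linalg.svd(P[:,:2]-C,full_matrices=False)[2][0]; e*=np.sign(e[1])
        print(len(u),'rect c',round(cx,1),round(cy,1),'size',round(w,1),round(h,1),'mean',C.round(1),'dir',np.degrees(np.arctan2(e[1],e[0])).round(2)); out.append((C,e))
    c=(out[0][0]+out[1][0])/2; e=out[0][1]+out[1][1]; e/=np.linalg.norm(e); print('centre (guide y~33.5)',c.round(1),'yaw',np.degrees(np.arctan2(-e[0],e[1])).round(2),'sep',np.linalg.norm(out[0][0]-out[1][0]).round(1))
    o=c-33.5*e; print('guide origin',o.round(1),'bay',(o-125*e).round(1),'home',(o+125*e).round(1))
E
python3 - <<'E'
from guide import *
K=json.load(open('cam15.json')); lips(cv2.imread('pics/w15.png'),K,np.array(K['cam_to_world']))
for c,im,m in(('scene','scene14',(250,240,470,330)),('side','side0',(280,170,400,260))):
    K=arm.camera_info(c); lips(cv2.imread(f'pics/{im}.png'),K,np.array(K['cam_to_world']),m)
E
```

```text
4958 rect c 645.7 87.1 size 241.3 27.0 mean [644.5  78.9] dir 89.15
4836 rect c 585.9 88.0 size 241.5 27.4 mean [584.5  79.9] dir 89.09
centre (guide y~33.5) [614.5  79.4] yaw -0.88 sep 60.0
guide origin [614.   45.9] bay [612.  -79.1] home [615.9 170.9]
964 rect c 587.2 88.7 size 242.0 28.1 mean [587.2  89.4] dir 89.14
913 rect c 649.6 87.9 size 241.6 24.6 mean [649.8  88.7] dir 88.91
centre (guide y~33.5) [618.5  89. ] yaw -0.97 sep 62.5
guide origin [617.9  55.5] bay [615.8 -69.4] home [620.1 180.5]
603 rect c 647.4 85.4 size 248.4 28.5 mean [647.  78.] dir 88.88
590 rect c 585.5 86.6 size 247.7 26.1 mean [585.2  80.5] dir 88.9
centre (guide y~33.5) [616.1  79.2] yaw -1.11 sep 61.9
guide origin [615.5  45.7] bay [613.1 -79.3] home [617.9 170.7]
```

send_rows(translation=[[52,21,0],[52,21,0],[52,21,0],[52,21,0],[52,21,0]], dr=[[0,0,0],[0,0,0],[0,0,0],[0,0,0],[0,0,0]], grip=[80,80,80,80,80])

```text
clock: 23.02
position: [516.5, -230.6, 311.2]
ee_rot: [0.719, -0.695, -0.0, 0.0]
contact_force: [0.9, 0.7, 0.1]
gripper_width: 80.0
```

send_rows(translation=[[40,21,0],[0,0,0],[0,0,0],[0,0,0],[0,0,0]], dr=[[0,0,0],[0,0,0],[0,0,0],[0,0,0],[0,0,0]], grip=[60,60,60,60,60])

```text
clock: 23.65
position: [499.7, -269.2, 311.3]
ee_rot: [0.72, -0.694, -0.0, -0.0]
contact_force: [-0.4, -0.5, -0.2]
gripper_width: 59.8
```

Run:
```python
from h import *
s=st(); snap('wrist','w16')
for n in ['carrier1']:
    print(n,[(np.round(d['xyz'],0),round(d['confidence'],2)) for d in arm.place_of(n,'wrist')])
im=cv2.imread('pics/w16.png'); cv2.imwrite('pics/w16z.png',cv2.resize(im,(800,600),interpolation=cv2.INTER_CUBIC))
```

```text
t 23.65 pos [ 499.7 -269.2  311.3] q [ 7.197e-01 -6.943e-01 -1.000e-04 -0.000e+00] F [-0.4 -0.5 -0.2] g 59.8 j [-0.21  0.24  0.   -0.   -1.33  0.24]
carrier1 [(array([ 448., -308.,    2.]), 0.92), (array([ 566., -258.,   -1.]), 0.75), (array([ 436., -185.,    1.]), 0.7), (array([ 547., -377.,   -2.]), 0.61)]
```

View pics/w16z.png

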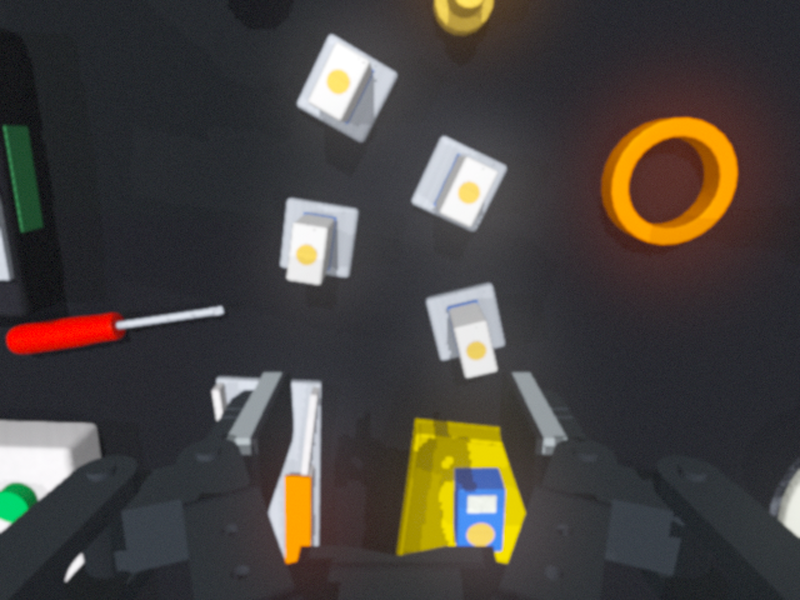

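```bash
cat > car.py <<'E'
from h import *
def tops(imf,area=(900,2200),thr=205):
    K=arm.camera_info('wrist'); T=np.array(K['cam_to_world']); im=cv2.imread(imf); hsv=cv2.cvtColor(im,cv2.COLOR_BGR2HSV)
    m=((hsv[...,2]>thr)&(hsv[...,1]<40))|((hsv[...,0]>15)&(hsv[...,0]<30)&(hsv[...,2]>150)&(hsv[...,1]>60)&(hsv[...,1]<200))
    m=cv2.morphologyEx(m.astype(np.uint8),cv2.MORPH_OPEN,np.ones((3,3)))
    n,l,s,c=cv2.connectedComponentsWithStats(m)
    for k in range(1,n):
        if s[k,4]<150: continue
        v,u=np.nonzero(l==k); d=np.c_[(u-K['cx'])/K['fx'],(v-K['cy'])/K['fy'],np.ones(len(u))]@T[:3,:3].T
        P=(T[:3,3]+d*((72-T[2,3])/d[:,2])[:,None])[:,:2].astype(np.float32)
        r=cv2.minAreaRect(P); b=cv2.boxPoints(r); e1,e2=b[1]-b[0],b[2]-b[1]
        L=e1 if np.linalg.norm(e1)>np.linalg.norm(e2) else e2
        w,h=sorted(r[1])
        if 18<w<36 and 34<h<56: print('px',c[k].round(),'c',np.round(r[0],1),'size',round(w,1),round(h,1),'long yaw',round(np.degrees(np.arctan2(L[1],L[0]))%180,1),'short yaw',round((np.degrees(np.arctan2(L[1],L[0]))+90)%180,1))
E
python3 - <<'E'
from car import *
for t in (190,205,220): print(t); tops('pics/w16.png',thr=t)
E
```

```text
190
205
px [380. 278.] c [ 435.3 -187.7] size 25.2 43.0 long yaw 107.0 short yaw 17.0
220
px [267.  63.] c [ 546.4 -376.9] size 29.4 48.4 long yaw 63.0 short yaw 153.0
px [380. 279.] c [ 435.7 -187.5] size 23.5 41.9 long yaw 106.6 short yaw 16.6
```

Run:
```python
from h import *
move([435.4,-187.6,120],17)
```

```text
tool shift [-84.1  61.3 191.3]
tool y yaw deg -178.0  z axis [-0.  0. -1.]
turn about tool z (down):  -15.0
```

send_rows(translation=[[-21,15,45],[-21,15,45],[-21,15,50],[-21,16,51],[0,0,0]], dr=[[0,0,0],[0,0,0],[0,0,0],[0,0,0],[0,0,-10]], grip=[60,60,60,60,60])

```text
clock: 24.38
position: [430.8, -186.5, 116.4]
ee_rot: [0.779, -0.627, -0.005, 0.003]
contact_force: [0.2, 0.1, 0.5]
gripper_width: 60.4
```

send_rows(translation=[[0,0,0],[0,0,0],[0,0,0],[0,0,0],[0,0,0]], dr=[[0,0,-5],[0,0,0],[0,0,0],[0,0,0],[0,0,0]], grip=[60,60,60,60,60])

```text
clock: 25.0
position: [435.6, -188.3, 120.4]
ee_rot: [0.804, -0.595, 0.0, -0.0]
contact_force: [0.6, -0.3, 0.4]
gripper_width: 60.4
```

Run:
```python
from car import *
s=st(); snap('wrist','w17'); move([435.4,-187.6,33],17)
for t in (190,205,220): tops('pics/w17.png',thr=t)
```

```text
t 25.0 pos [ 435.6 -188.3  120.4] q [ 8.036e-01 -5.952e-01  1.000e-04 -0.000e+00] F [ 0.6 -0.3  0.4] g 60.4 j [-0.06  0.25 -0.51  0.   -0.81  0.36]
tool shift [-0.7 -0.1 87.4]
tool y yaw deg -163.1  z axis [ 1.e-04 -0.e+00 -1.e+00]
turn about tool z (down):  -0.1
px [63. 40.] c [ 565.7 -255.5] size 24.4 39.1 long yaw 82.8 short yaw 172.8
px [165.  51.] c [ 532.2 -256.7] size 27.2 43.6 long yaw 83.3 short yaw 173.3
px [63. 40.] c [ 565.8 -255.6] size 23.8 38.6 long yaw 82.8 short yaw 172.8
px [341.  22.] c [ 456.7 -291.4] size 21.3 48.6 long yaw 17.0 short yaw 107.0
px [316. 269.] c [ 435.7 -186.8] size 24.3 42.3 long yaw 106.9 short yaw 16.9
px [63. 39.] c [ 566.  -255.7] size 23.0 38.1 long yaw 82.9 short yaw 172.9
px [342.  21.] c [ 456.8 -291.6] size 20.9 47.8 long yaw 17.0 short yaw 107.0
px [315. 267.] c [ 435.7 -186.9] size 23.2 41.2 long yaw 107.0 short yaw 17.0
```

View pics/w17.png

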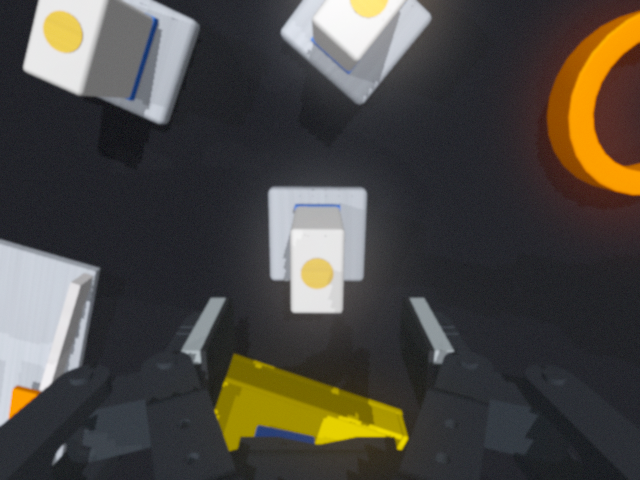

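send_rows(translation=[[-1,0,35],[0,0,32],[0,0,16],[0,0,4],[0,0,0]], dr=[[0,0,0],[0,0,0],[0,0,0],[0,0,0],[0,0,0]], grip=[60,60,60,60,60])

```text
clock: 25.68
position: [435.5, -187.4, 33.6]
ee_rot: [0.804, -0.595, 0.0, -0.0]
contact_force: [0.2, 0.0, 0.6]
gripper_width: 59.9
```

send_rows(translation=[[0,0,0],[0,0,0],[0,0,0],[0,0,0],[0,0,0]], dr=[[0,0,0],[0,0,0],[0,0,0],[0,0,0],[0,0,0]], grip=[10,10,10,10,10])

```text
clock: 26.3
position: [435.7, -187.4, 34.2]
ee_rot: [0.804, -0.595, 0.001, -0.0]
contact_force: [-0.9, 0.9, 6.2]
gripper_width: 25.4
```

send_rows(translation=[[0,0,-10],[0,0,-20],[0,0,-20],[0,0,0],[0,0,0]], dr=[[0,0,0],[0,0,0],[0,0,0],[0,0,9],[0,0,9]], grip=[10,10,10,10,10])

```text
clock: 26.92
position: [434.5, -187.1, 83.4]
ee_rot: [-0.699, 0.715, 0.0, -0.0]
contact_force: [0.2, -0.4, -3.3]
gripper_width: 25.3
```

Run:
```python
from car import *
s=st(); snap('wrist','w18'); move([614.1,-71.2,80],-0.95)
```

```text
t 26.93 pos [ 434.5 -187.1   83.4] q [-6.986e-01  7.155e-01  4.000e-04 -0.000e+00] F [ 0.2 -0.4 -3.3] g 25.3 j [-0.06  0.3  -0.55 -0.   -0.72  0.04]
tool shift [-120.7 -176.5    3.1]
tool y yaw deg 178.5  z axis [-1.e-03  6.e-04 -1.e+00]
turn about tool z (down):  -0.6
```

View pics/w18.png

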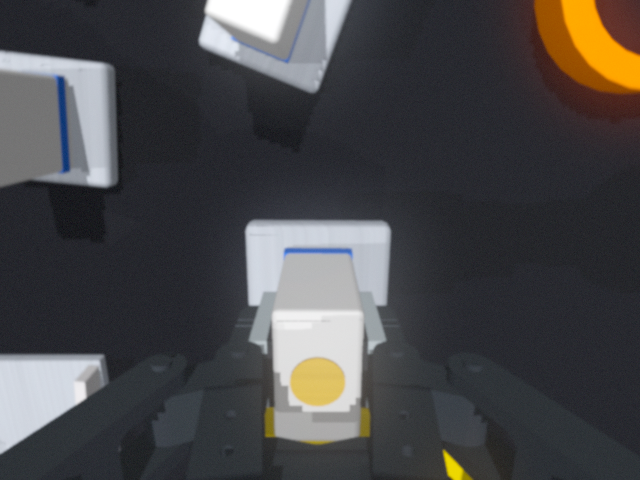

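send_rows(translation=[[-24,-35,-4],[-30,-44,0],[-36,-53,0],[-30,-44,0],[0,0,0]], dr=[[0,0,0],[0,0,0],[0,0,0],[0,0,0],[0,0,-0.6]], grip=[10,10,10,10,10])

```text
clock: 27.6
position: [614.8, -69.0, 86.3]
ee_rot: [-0.706, 0.708, -0.0, 0.0]
contact_force: [-1.1, 0.0, -4.1]
gripper_width: 25.3
```

Run:
```python
from car import *
s=st(); snap('wrist','w19'); move([614.1,-71.2,80],-0.95); snap('scene','sc19');im=cv2.imread('pics/sc19.png'); 
cv2.imwrite('pics/sc19z.png',cv2.resize(im[200:330,250:460],None,fx=3.8,fy=3.8,interpolation=cv2.INTER_CUBIC))
```

```text
t 27.6 pos [614.8 -69.   86.3] q [-7.064e-01  7.078e-01 -3.000e-04  5.000e-04] F [-1.1  0.  -4.1] g 25.3 j [ 0.15  0.51 -0.19 -0.   -0.87 -0.15]
tool shift [ 1.1 -2.   6. ]
tool y yaw deg 179.8  z axis [-2.4e-03  3.0e-04 -1.0e+00]
turn about tool z (down):  0.7
```

View pics/w19.png

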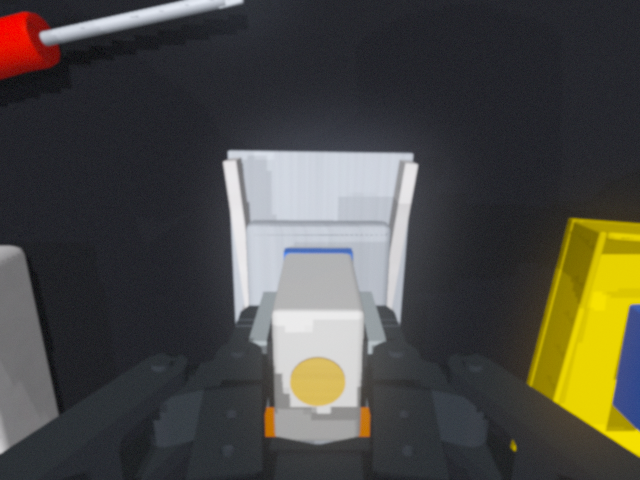

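View pics/sc19z.png

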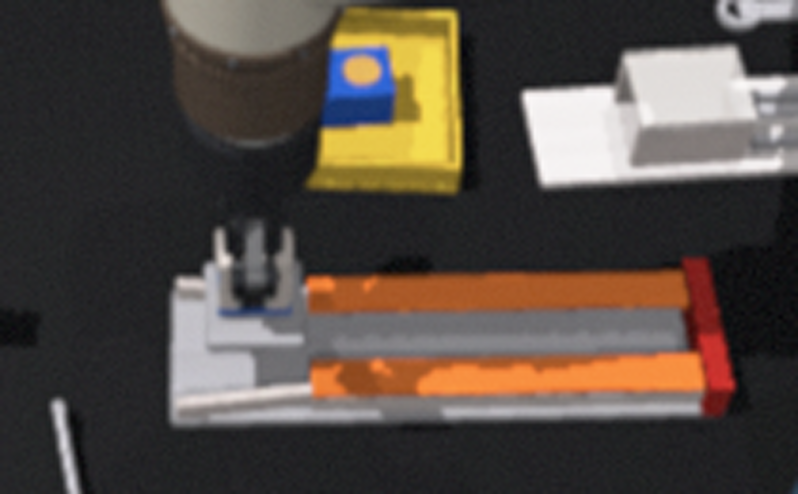

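Run:
```python
from h import *
a,b=ray('wrist',229,152,6),ray('wrist',413,153,6); print(a,b,(a+b)/2)
a,b=ray('wrist',226,161,22),ray('wrist',415,162,22); print(a,b,(a+b)/2)
a,b=ray('wrist',249,224,54),ray('wrist',390,224,54); print('carrier',a,b,(a+b)/2)
st()
```

```text
[ 656.19408707 -123.18430015    6.        ] [ 561.09746463 -122.23785081    6.        ] [ 608.64577585 -122.71107548    6.        ]
[ 654.68795    -120.41568583   22.        ] [ 563.50394774 -119.51116383   22.        ] [ 609.09594887 -119.96342483   22.        ]
carrier [639.95231333 -97.49436003  54.        ] [579.98553651 -97.18022263  54.        ] [609.96892492 -97.33729133  54.        ]
t 27.7 pos [610.8 -71.   86. ] q [-0.705   0.7092  0.0013 -0.0012] F [-2.4 -0.4 -4.5] g 25.8 j [ 0.15  0.5  -0.2  -0.   -0.87 -0.15]
```

send_rows(translation=[[0,0,0],[0,0,15],[0,0,15],[0,0,10],[0,0,3]], dr=[[0,0,0],[0,0,0],[0,0,0],[0,0,0],[0,0,0]], grip=[10,10,10,10,10])

```text
clock: 28.32
position: [611.5, -71.5, 43.0]
ee_rot: [-0.704, 0.71, 0.001, -0.001]
contact_force: [-1.0, -0.2, -3.9]
gripper_width: 25.4
```

Run:
```python
from car import *
s=st(); snap('wrist','w20'); move([614.1,-71.2,39],-0.95)
```

```text
t 28.32 pos [611.5 -71.5  43. ] q [-7.044e-01  7.098e-01  6.000e-04 -8.000e-04] F [-1.  -0.2 -3.9] g 25.4 j [ 0.15  0.56 -0.23  0.   -0.78 -0.15]
tool shift [-0.3 -2.7  4.1]
tool y yaw deg 179.6  z axis [-2.1e-03 -2.0e-04 -1.0e+00]
turn about tool z (down):  0.5
```

View pics/w20.png

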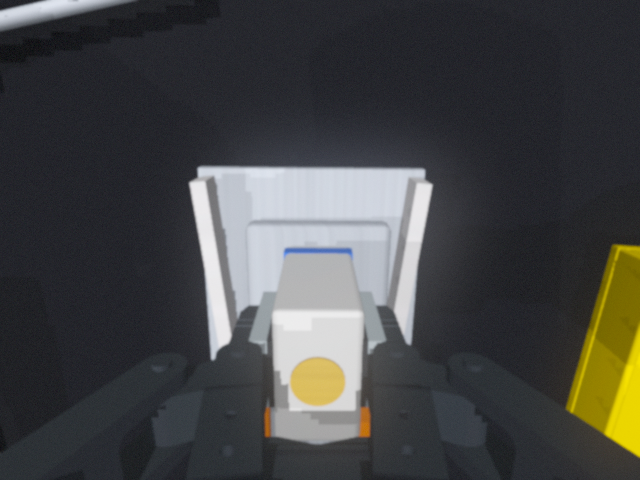

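send_rows(translation=[[0,-2.7,0],[0,0,3],[0,0,1],[0,0,0],[0,0,0]], dr=[[0,0,0.4],[0,0,0],[0,0,0],[0,0,0],[0,0,0]], grip=[10,10,10,10,10])

```text
clock: 29.0
position: [614.7, -71.4, 40.4]
ee_rot: [-0.702, 0.712, -0.0, 0.0]
contact_force: [0.0, -0.2, -3.7]
gripper_width: 25.3
```

Run:
```python
from car import *
s=st(); snap('wrist','w21'); move([614.1,-71.2,39],-0.95)
```

```text
t 29.0 pos [614.7 -71.4  40.4] q [-0.702   0.7122 -0.      0.    ] F [ 0.  -0.2 -3.7] g 25.3 j [ 0.15  0.56 -0.23  0.   -0.78 -0.16]
tool shift [-0.2  0.6  1.4]
tool y yaw deg 179.2  z axis [ 1.e-04  0.e+00 -1.e+00]
turn about tool z (down):  0.1
```

View pics/w21.png

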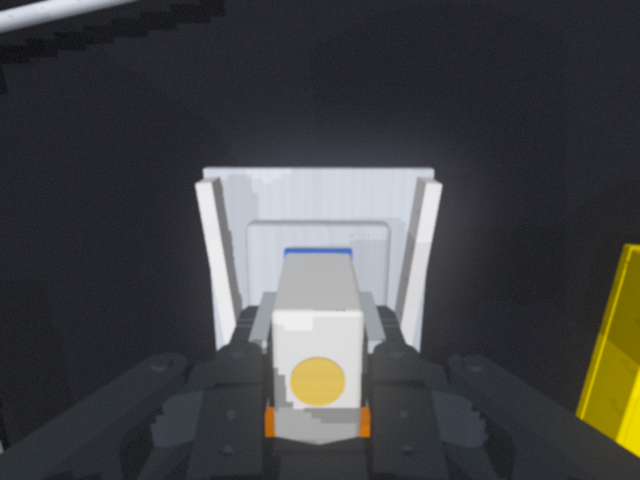

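send_rows(translation=[[-10,0,0],[-15,0,0],[-15,0,0],[-15,0,0],[-15,0,0]], dr=[[0,0,0],[0,0,0],[0,0,0],[0,0,0],[0,0,0]], grip=[10,10,10,10,10])

```text
clock: 29.68
position: [615.8, -0.0, 40.3]
ee_rot: [-0.702, 0.712, -0.0, 0.0]
contact_force: [-0.0, -0.5, -4.0]
gripper_width: 25.7
```

Run:
```python
from car import *
s=st(); print(s['wrist_torque']); snap('wrist','w22'); move([620,178.8,39],-0.95); K=arm.camera_info('wrist')
```

```text
t 29.68 pos [615.8  -0.   40.3] q [-0.7021  0.712  -0.      0.    ] F [-0.  -0.5 -4. ] g 25.7 j [ 0.26  0.56 -0.24  0.   -0.77 -0.28]
[-0.0395428  -0.01524344 -0.04370116]
tool shift [-177.3   -1.7    1.5]
tool y yaw deg 179.3  z axis [ 8.e-04  5.e-04 -1.e+00]
turn about tool z (down):  0.2
```

View pics/w22.png

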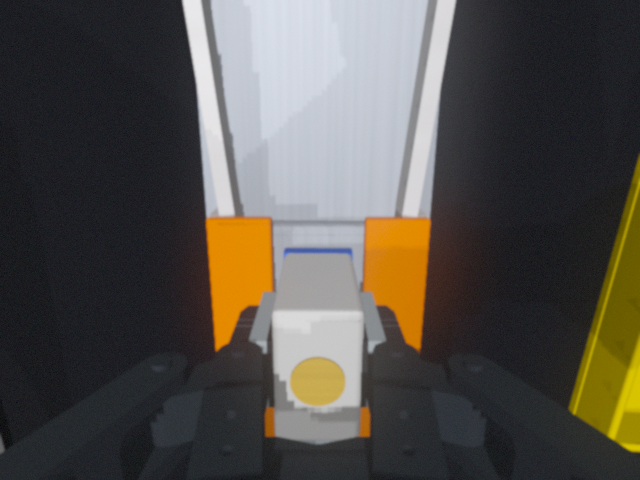

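send_rows(translation=[[-26,0,0],[-28,0,0],[-28,0,0],[-28,0,0],[-28,0,0]], dr=[[0,0,0],[0,0,0],[0,0,0],[0,0,0],[0,0,0]], grip=[10,10,10,10,10])

```text
clock: 30.35
position: [617.7, 137.8, 40.3]
ee_rot: [-0.702, 0.712, -0.0, -0.0]
contact_force: [0.6, -0.5, -4.2]
gripper_width: 25.6
```

send_rows(translation=[[-8,0,0],[-8,0,0],[-8,0,0],[-6,0,0],[-6,0,0]], dr=[[0,0,0],[0,0,0],[0,0,0],[0,0,0],[0,0,0]], grip=[10,10,10,10,10])

```text
clock: 30.98
position: [618.3, 172.5, 40.3]
ee_rot: [-0.702, 0.712, -0.0, -0.0]
contact_force: [-1.4, -0.2, -3.8]
gripper_width: 25.3
```

Run:
```python
from car import *
s=st(); print(s['wrist_torque']); snap('wrist','w23')
```

```text
t 30.98 pos [618.3 172.5  40.3] q [-7.018e-01  7.124e-01 -0.000e+00 -1.000e-04] F [-1.4 -0.2 -3.8] g 25.3 j [ 0.52  0.59 -0.17  0.   -0.81 -0.54]
[-0.06220625 -0.03034477  0.01232983]
```

View pics/w23.png

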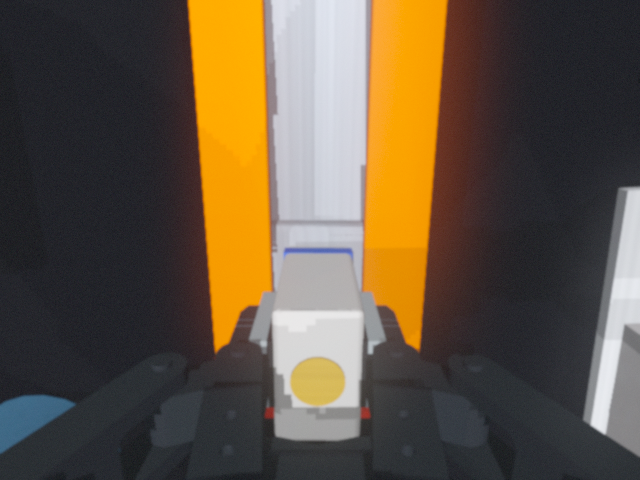

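send_rows(translation=[[-2,0,0],[-2,0,0],[-2,0,0],[-1,0,0],[-1,0,0]], dr=[[0,0,0],[0,0,0],[0,0,0],[0,0,0],[0,0,0]], grip=[10,10,10,10,10])

```text
clock: 31.65
position: [618.3, 178.0, 40.6]
ee_rot: [-0.702, 0.712, -0.001, -0.002]
contact_force: [0.9, -9.1, -1.3]
gripper_width: 25.0
```

send_rows(translation=[[-1,0,0],[0,0,0.5],[0,0,0],[0,0,0],[0,0,0]], dr=[[0,0,0],[0,0,0],[0,0,0],[0,0,0],[0,0,0]], grip=[10,10,40,55,55])

```text
clock: 32.28
position: [618.8, 182.3, 40.3]
ee_rot: [-0.702, 0.712, -0.0, 0.001]
contact_force: [0.8, 0.6, 0.2]
gripper_width: 54.8
```

send_rows(translation=[[0,0,-30],[0,0,-40],[0,0,-40],[20,0,-20],[40,0,0]], dr=[[0,0,0],[0,0,0],[0,0,0],[0,0,0],[0,0,0]], grip=[55,55,55,60,60])

```text
clock: 32.9
position: [618.2, 121.8, 171.6]
ee_rot: [-0.703, 0.711, -0.001, 0.002]
contact_force: [-0.4, -1.2, -0.8]
gripper_width: 59.9
```

Run:
```python
from car import *
s=st(); snap('wrist','w24'); move([570,-257,120],173)
for n in ['carrier1']:
    for c in ['wrist','side','scene']:
        if c!='wrist': snap(c,c+'24')
        print(c,[(np.round(d['xyz'],0),round(d['confidence'],2)) for d in arm.place_of(n,c)])
```

```text
t 32.9 pos [618.2 121.8 171.6] q [-7.028e-01  7.114e-01 -6.000e-04  1.800e-03] F [-0.4 -1.2 -0.8] g 59.9 j [ 0.45  0.44 -0.07 -0.   -1.06 -0.46]
tool shift [374.4  40.   50.6]
tool y yaw deg 179.0  z axis [-1.2e-03 -5.0e-04 -1.0e+00]
turn about tool z (down):  6.0
wrist [(array([617., 176.,   5.]), 0.69)]
side [(array([ 588., -274.,    6.]), 0.72), (array([615., 176.,   8.]), 0.71), (array([ 449., -310.,    3.]), 0.69), (array([ 544., -377.,    1.]), 0.65)]
scene [(array([616., 177.,   5.]), 0.93), (array([ 590., -272.,   -2.]), 0.82), (array([ 543., -380.,   -3.]), 0.74), (array([ 451., -309.,   -0.]), 0.61)]
```

View pics/w24.png

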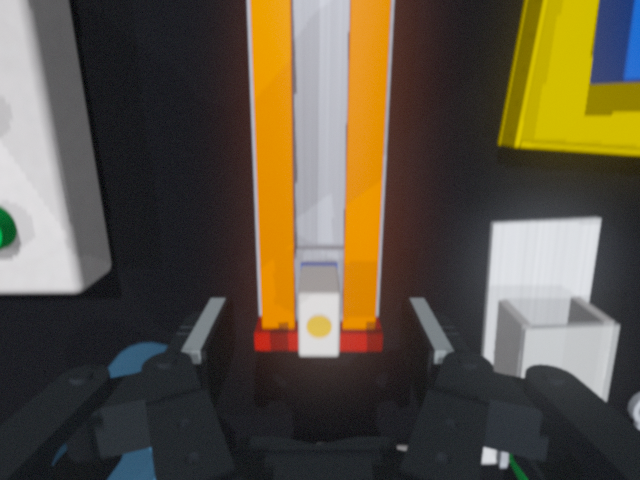

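View pics/scene24.png

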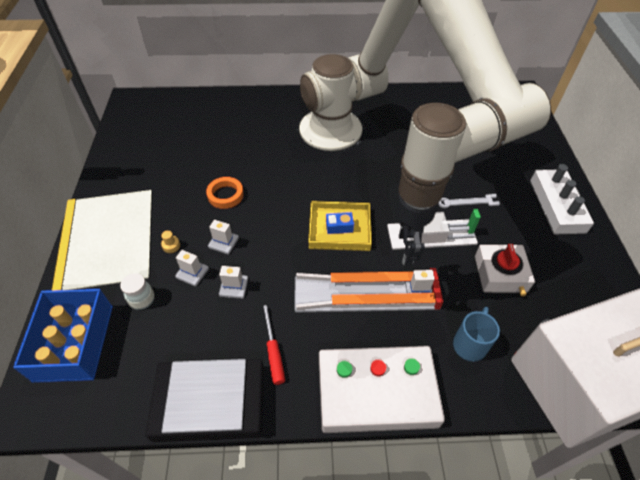

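send_rows(translation=[[50,3,-6],[56,3,-6],[56,3,-6],[56,3,-6],[56,3,-6]], dr=[[0,0,0],[0,0,0],[0,0,0],[0,0,0],[0,0,0]], grip=[60,60,60,60,60])

```text
clock: 33.83
position: [598.6, -153.1, 199.6]
ee_rot: [-0.703, 0.712, 0.0, -0.0]
contact_force: [0.7, 0.5, -0.0]
gripper_width: 59.9
```

send_rows(translation=[[56,3,0],[56,3,0],[0,0,0],[0,0,0],[0,0,0]], dr=[[0,0,0],[0,0,0],[0,0,0],[0,0,0],[0,0,0]], grip=[60,60,60,60,60])

```text
clock: 34.45
position: [591.3, -262.5, 199.7]
ee_rot: [-0.703, 0.711, 0.0, -0.0]
contact_force: [-1.3, 0.2, -0.4]
gripper_width: 60.3
```

Run:
```python
from car import *
s=st(); snap('wrist','w25')
print([(np.round(d['xyz'],0),round(d['confidence'],2)) for d in arm.place_of('carrier1','wrist')])
for t in (190,205,220): tops('pics/w25.png',thr=t)
```

```text
t 34.45 pos [ 591.3 -262.5  199.7] q [-7.027e-01  7.115e-01  1.000e-04 -0.000e+00] F [-1.3  0.2 -0.4] g 60.3 j [-0.17  0.44  0.02 -0.   -1.15  0.16]
[(array([ 447., -314.,    1.]), 0.8), (array([ 586., -273.,    0.]), 0.62), (array([ 547., -373.,    3.]), 0.61)]
px [479. 134.] c [ 486.3 -316.4] size 27.5 47.3 long yaw 66.9 short yaw 156.9
px [540. 153.] c [ 451.3 -307.2] size 25.8 43.0 long yaw 67.5 short yaw 157.5
px [277. 418.] c [ 625. -111.] size 28.0 38.2 long yaw 88.5 short yaw 178.5
px [400.  37.] c [ 541.3 -375.5] size 31.2 42.5 long yaw 63.3 short yaw 153.3
px [479. 134.] c [ 486.7 -316.7] size 24.9 46.5 long yaw 67.3 short yaw 157.3
px [540. 153.] c [ 451.2 -307.2] size 25.1 42.5 long yaw 67.5 short yaw 157.5
px [277. 417.] c [ 624.1 -110.6] size 26.0 36.0 long yaw 95.1 short yaw 5.1
px [397.  35.] c [ 543.9 -377. ] size 24.5 42.1 long yaw 63.1 short yaw 153.1
px [540. 153.] c [ 451.1 -307.2] size 24.3 41.9 long yaw 67.4 short yaw 157.4
px [322. 211.] c [ 588.4 -271.4] size 24.7 42.3 long yaw 82.7 short yaw 172.7
```

View pics/w25.png

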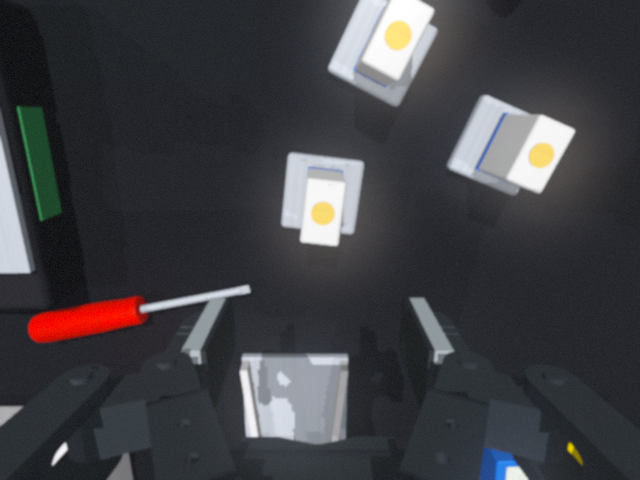

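Run:
```python
from car import *
move([588.4,-271.4,33],172.7)
```

```text
tool shift [  8.8   2.9 167. ]
tool y yaw deg 179.3  z axis [ 1.e-04  0.e+00 -1.e+00]
turn about tool z (down):  6.6
```

send_rows(translation=[[9,3,20],[0,0,45],[0,0,45],[0,0,40],[0,0,12]], dr=[[0,0,0],[0,0,6.6],[0,0,0],[0,0,0],[0,0,0]], grip=[60,60,60,60,60])

```text
clock: 35.17
position: [586.4, -271.8, 35.2]
ee_rot: [-0.66, 0.751, 0.002, -0.001]
contact_force: [-0.8, -0.1, 0.7]
gripper_width: 60.1
```

send_rows(translation=[[0,0,5],[0,0,0],[0,0,0],[0,0,0],[0,0,0]], dr=[[0,0,0],[0,0,0],[0,0,0],[0,0,0],[0,0,0]], grip=[60,10,10,10,10])

```text
clock: 35.8
position: [588.7, -273.3, 34.7]
ee_rot: [-0.66, 0.751, -0.001, 0.001]
contact_force: [-0.2, 0.9, 5.4]
gripper_width: 25.3
```

Run:
```python
from car import *
s=st(); snap('wrist','w26'); move([614.1,-71.2,86],-0.95)
```

```text
t 35.8 pos [ 588.7 -273.3   34.7] q [-6.599e-01  7.513e-01 -1.200e-03  6.000e-04] F [-0.2  0.9  5.4] g 25.3 j [-0.19  0.61 -0.15  0.   -0.81  0.06]
tool shift [-203.6    0.8  -51.4]
tool y yaw deg 172.6  z axis [ 0.0025 -0.001  -1.    ]
turn about tool z (down):  -6.5
```

View pics/w26.png

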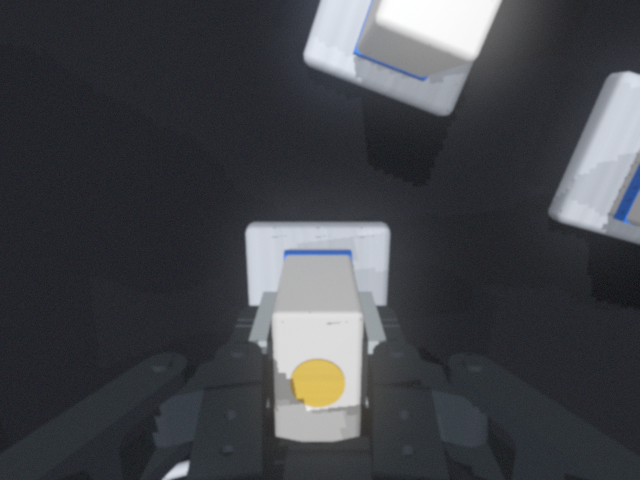

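send_rows(translation=[[0,0,-15],[0,0,-20],[0,0,-15],[-40,-4,0],[-45,-5,0]], dr=[[0,0,0],[0,0,-3],[0,0,-3.5],[0,0,0],[0,0,0]], grip=[10,10,10,10,10])

```text
clock: 36.48
position: [597.6, -187.9, 82.9]
ee_rot: [-0.7, 0.714, 0.0, 0.0]
contact_force: [-0.2, -0.4, -4.5]
gripper_width: 25.7
```

send_rows(translation=[[-45,-5,0],[-45,-5,0],[-27,-3,0],[0,0,0],[0,0,0]], dr=[[0,0,0],[0,0,0],[0,0,0],[0,0,0],[0,0,0]], grip=[10,10,10,10,10])

```text
clock: 37.1
position: [612.6, -71.7, 82.7]
ee_rot: [-0.701, 0.713, 0.0, -0.0]
contact_force: [0.6, -0.2, -4.4]
gripper_width: 25.4
```

Run:
```python
from car import *
s=st(); snap('wrist','w27'); move([614.7,-71.4,40.5],-0.95)
```

```text
t 37.1 pos [612.6 -71.7  82.7] q [-7.012e-01  7.130e-01  3.000e-04 -3.000e-04] F [ 0.6 -0.2 -4.4] g 25.4 j [ 0.15  0.51 -0.2  -0.   -0.87 -0.16]
tool shift [-0.7 -2.1 42.2]
tool y yaw deg 179.0  z axis [-8.e-04 -0.e+00 -1.e+00]
turn about tool z (down):  -0.0
```

View pics/w27.png

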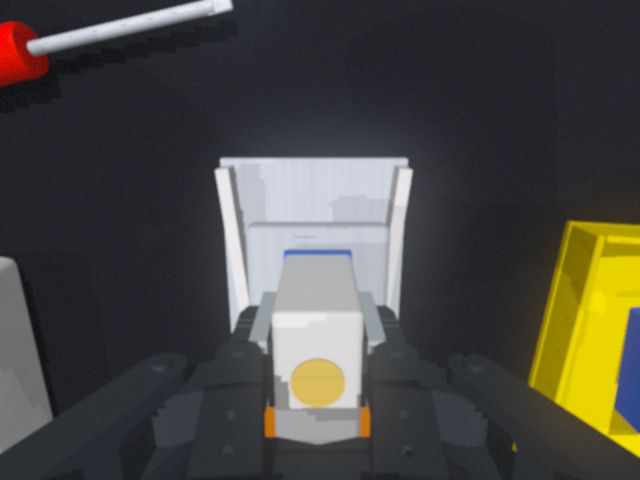

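send_rows(translation=[[0,-2.2,10],[0,0,15],[0,0,12],[0,0,4],[0,0,0]], dr=[[0,0,0],[0,0,0],[0,0,0],[0,0,0],[0,0,0]], grip=[10,10,10,10,10])

```text
clock: 37.78
position: [615.4, -71.5, 41.5]
ee_rot: [-0.701, 0.713, -0.0, -0.0]
contact_force: [0.4, -0.3, -3.3]
gripper_width: 25.6
```

Run:
```python
from car import *
s=st(); snap('wrist','w28'); move([614.7,-71.4,40.5],-0.95)
```

```text
t 37.77 pos [615.4 -71.5  41.5] q [-7.014e-01  7.128e-01 -1.000e-04 -0.000e+00] F [ 0.4 -0.3 -3.3] g 25.6 j [ 0.15  0.56 -0.23  0.   -0.78 -0.16]
tool shift [-0.   0.9  1.2]
tool y yaw deg 179.1  z axis [ 7.e-04  0.e+00 -1.e+00]
turn about tool z (down):  0.0
```

View pics/w28.png

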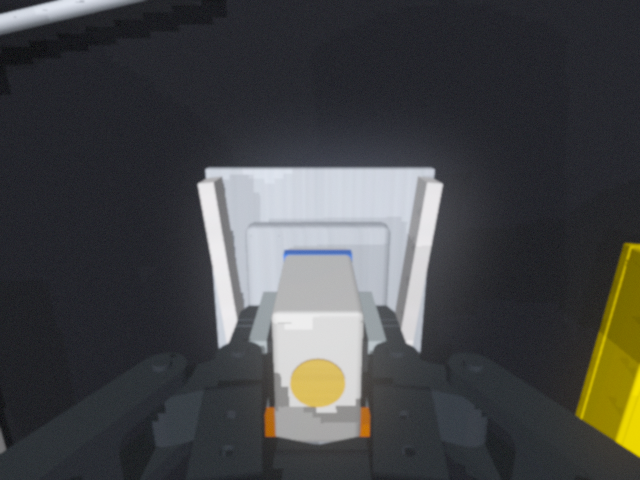

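send_rows(translation=[[-10,0.5,0.3],[-15,0,0],[-15,0,0],[-20,0,0],[-24,0,0]], dr=[[0,0,0],[0,0,0],[0,0,0],[0,0,0],[0,0,0]], grip=[10,10,10,10,10])

```text
clock: 38.45
position: [616.2, 14.2, 41.6]
ee_rot: [-0.701, 0.713, -0.0, 0.0]
contact_force: [0.7, -0.4, -3.2]
gripper_width: 25.4
```

send_rows(translation=[[-24,0,0],[-24,0,0],[-20,0,0],[-16,0,0],[-8,0,0]], dr=[[0,0,0],[0,0,0],[0,0,0],[0,0,0],[0,0,0]], grip=[10,10,10,10,10])

```text
clock: 39.08
position: [617.6, 105.7, 41.5]
ee_rot: [-0.702, 0.713, -0.0, -0.0]
contact_force: [0.0, 0.3, -3.8]
gripper_width: 25.7
```

send_rows(translation=[[-4,0,0],[-3,0,0],[-3,0,0],[-2,0,0],[-2,0,0]], dr=[[0,0,0],[0,0,0],[0,0,0],[0,0,0],[0,0,0]], grip=[10,10,10,10,10])

```text
clock: 39.7
position: [617.8, 117.1, 41.7]
ee_rot: [-0.701, 0.713, -0.0, -0.001]
contact_force: [1.5, -8.2, -2.3]
gripper_width: 25.5
```

send_rows(translation=[[-1,0,0],[0,0,1],[0,0,0],[0,0,0],[0,0,0]], dr=[[0,0,0],[0,0,0],[0,0,0],[0,0,0],[0,0,0]], grip=[10,10,40,55,55])

```text
clock: 40.33
position: [618.3, 120.1, 41.0]
ee_rot: [-0.701, 0.713, -0.0, 0.001]
contact_force: [-0.2, 0.8, -0.5]
gripper_width: 54.5
```

send_rows(translation=[[0,0,-30],[0,0,-40],[0,0,-40],[30,0,-30],[50,3,0]], dr=[[0,0,0],[0,0,0],[0,0,0],[0,0,0],[0,0,0]], grip=[55,55,55,60,60])

```text
clock: 40.95
position: [615.7, 40.7, 184.2]
ee_rot: [-0.703, 0.712, -0.002, 0.003]
contact_force: [-0.2, -0.5, -0.9]
gripper_width: 60.2
```

Run:
```python
from car import *
s=st(); snap('wrist','w29')
print([(np.round(d['xyz'],0),round(d['confidence'],2)) for d in arm.place_of('carrier1','wrist')])
snap('side','s29'); print([(np.round(d['xyz'],0),round(d['confidence'],2)) for d in arm.place_of('carrier1','side')])
move([540,-340,200],153)
```

```text
t 40.95 pos [615.7  40.7 184.2] q [-0.7026  0.7116 -0.002   0.0034] F [-0.2 -0.5 -0.9] g 60.2 j [ 0.33  0.4  -0.09  0.   -1.07 -0.34]
[(array([618., 176.,   6.]), 0.57), (array([616., 120.,   4.]), 0.56)]
[(array([ 449., -308.,    3.]), 0.88), (array([621., 118.,  10.]), 0.85), (array([614., 176.,   7.]), 0.65), (array([ 542., -378.,    3.]), 0.61)]
tool shift [380.4  66.8 -19.4]
tool y yaw deg 179.0  z axis [ 5.e-04  4.e-04 -1.e+00]
turn about tool z (down):  26.0
```

View pics/w29.png

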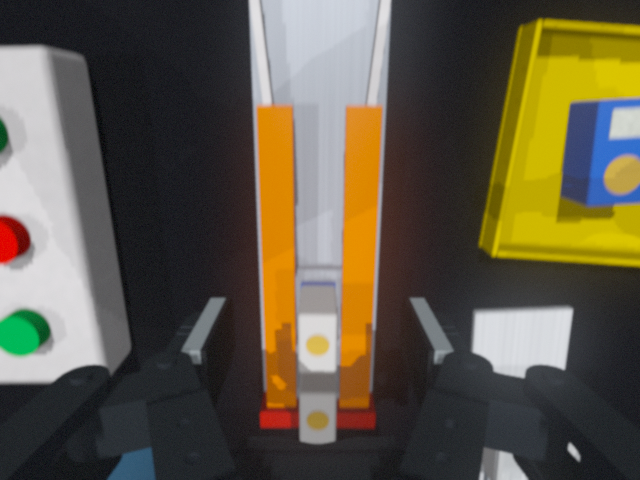

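send_rows(translation=[[50,8,-4],[54,8,-4],[54,8,-4],[54,8,-4],[54,8,0]], dr=[[0,0,0],[0,0,0],[0,0,0],[0,0,0],[0,0,0]], grip=[60,60,60,60,60])

```text
clock: 41.78
position: [569.8, -226.2, 196.7]
ee_rot: [-0.702, 0.712, -0.0, 0.0]
contact_force: [1.0, 0.3, -0.0]
gripper_width: 60.1
```

send_rows(translation=[[54,8,0],[54,8,0],[42,6,0],[0,0,0],[0,0,0]], dr=[[0,0,0],[0,0,0],[0,0,10],[0,0,10],[0,0,6]], grip=[60,60,60,60,60])

```text
clock: 42.4
position: [545.4, -375.1, 195.6]
ee_rot: [-0.521, 0.853, 0.0, -0.0]
contact_force: [-0.6, -0.4, -0.3]
gripper_width: 60.0
```

send_rows(translation=[[0,0,20],[0,0,20],[0,0,0],[0,0,0],[0,0,0]], dr=[[0,0,0],[0,0,0],[0,0,0],[0,0,0],[0,0,0]], grip=[60,60,60,60,60])

```text
clock: 43.02
position: [545.6, -375.4, 157.6]
ee_rot: [-0.523, 0.852, -0.001, 0.001]
contact_force: [0.3, -0.3, -0.4]
gripper_width: 60.1
```

Run:
```python
from car import *
s=st(); snap('wrist','w30')
print([(np.round(d['xyz'],0),round(d['confidence'],2)) for d in arm.place_of('carrier1','wrist')])
for t in (190,205,220): tops('pics/w30.png',thr=t)
move([544,-377,33],153.1)
```

```text
t 43.02 pos [ 545.6 -375.4  157.6] q [-5.232e-01  8.522e-01 -9.000e-04  5.000e-04] F [ 0.3 -0.3 -0.4] g 60.1 j [-0.36  0.5   0.    0.   -1.07 -0.11]
[(array([ 449., -307.,    0.]), 0.94), (array([ 545., -375.,    2.]), 0.78)]
px [398.  61.] c [ 467.6 -442.2] size 33.2 34.2 long yaw 22.5 short yaw 112.5
px [320. 238.] c [ 542.9 -377.4] size 23.9 41.8 long yaw 63.0 short yaw 153.0
px [518. 272.] c [ 450.1 -308.1] size 24.1 41.5 long yaw 67.2 short yaw 157.2
px [398.  61.] c [ 467.6 -442.2] size 33.2 34.2 long yaw 22.5 short yaw 112.5
px [323. 238.] c [ 542.8 -377.4] size 22.6 40.5 long yaw 63.2 short yaw 153.2
px [398.  61.] c [ 467.6 -442.2] size 33.2 34.2 long yaw 22.5 short yaw 112.5
tool shift [  2.    0.6 124.4]
tool y yaw deg 153.1  z axis [ 1.5e-03 -7.0e-04 -1.0e+00]
turn about tool z (down):  -0.0
```

View pics/w30.png

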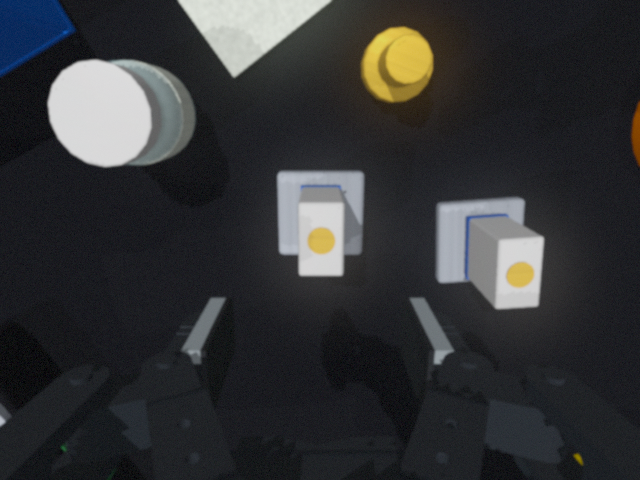

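send_rows(translation=[[2,1.5,30],[0,0,45],[0,0,35],[0,0,12],[0,0,2]], dr=[[0,0,0],[0,0,0],[0,0,0],[0,0,0],[0,0,0]], grip=[60,60,60,60,60])

```text
clock: 43.75
position: [542.9, -376.7, 32.7]
ee_rot: [-0.523, 0.852, -0.0, -0.0]
contact_force: [-0.3, 0.3, 1.0]
gripper_width: 60.1
```

send_rows(translation=[[0,0,0],[0,0,0],[0,0,0],[0,0,0],[0,0,0]], dr=[[0,0,0],[0,0,0],[0,0,0],[0,0,0],[0,0,0]], grip=[10,10,10,10,10])

```text
clock: 44.38
position: [543.5, -376.9, 34.4]
ee_rot: [-0.523, 0.852, -0.001, 0.001]
contact_force: [-0.9, 1.1, 6.4]
gripper_width: 25.1
```

send_rows(translation=[[0,0,-15],[0,0,-20],[0,0,-15],[0,0,0],[0,0,0]], dr=[[0,0,0],[0,0,0],[0,0,-9],[0,0,-9],[0,0,-8]], grip=[10,10,10,10,10])

```text
clock: 45.0
position: [542.0, -376.1, 82.5]
ee_rot: [-0.703, 0.711, 0.001, 0.0]
contact_force: [-0.1, 0.1, -3.5]
gripper_width: 25.5
```

Run:
```python
from car import *
s=st(); snap('wrist','w31'); move([614.7,-71.4,83],-0.95)
```

```text
t 45.0 pos [ 542.  -376.1   82.5] q [-7.028e-01  7.114e-01  6.000e-04  1.000e-04] F [-0.1  0.1 -3.5] g 25.5 j [-0.36  0.57 -0.08 -0.   -0.92  0.35]
tool shift [-305.3  -69.9   -0.5]
tool y yaw deg 179.5  z axis [-0.001  0.001 -1.   ]
turn about tool z (down):  0.4
```

View pics/w31.png

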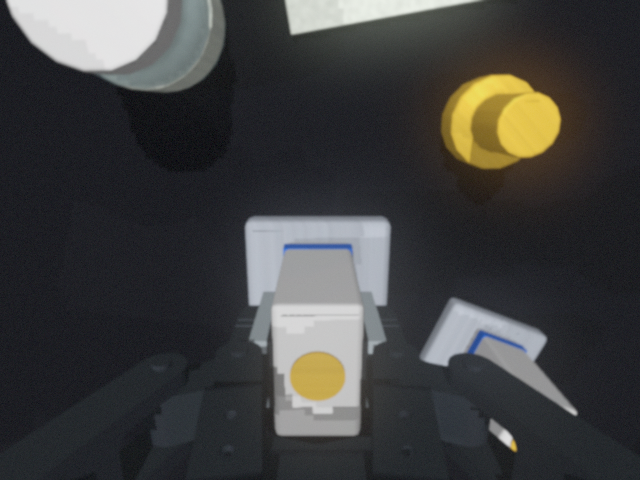

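send_rows(translation=[[-45,-11,0],[-52,-12,0],[-52,-12,0],[-52,-12,0],[-52,-12,0]], dr=[[0,0,0.4],[0,0,0],[0,0,0],[0,0,0],[0,0,0]], grip=[10,10,10,10,10])

```text
clock: 45.68
position: [607.0, -123.1, 82.4]
ee_rot: [-0.698, 0.716, 0.0, -0.0]
contact_force: [0.4, -0.1, -3.5]
gripper_width: 25.2
```

send_rows(translation=[[-40,-9,0],[-12,-2,0],[0,0,0],[0,0,0],[0,0,0]], dr=[[0,0,0],[0,0,0],[0,0,0],[0,0,0],[0,0,0]], grip=[10,10,10,10,10])

```text
clock: 46.3
position: [618.9, -74.4, 82.4]
ee_rot: [-0.698, 0.716, 0.0, -0.0]
contact_force: [0.1, -0.3, -3.9]
gripper_width: 25.3
```

Run:
```python
from car import *
s=st(); snap('wrist','w32'); move([614.9,-71.4,40.7],-0.95)
```

```text
t 46.3 pos [618.9 -74.4  82.4] q [-6.980e-01  7.161e-01  1.000e-04 -2.000e-04] F [ 0.1 -0.3 -3.9] g 25.3 j [ 0.14  0.52 -0.18 -0.   -0.87 -0.17]
tool shift [-2.8  4.2 41.8]
tool y yaw deg 178.6  z axis [-3.e-04 -1.e-04 -1.e+00]
turn about tool z (down):  -0.5
```

View pics/w32.png

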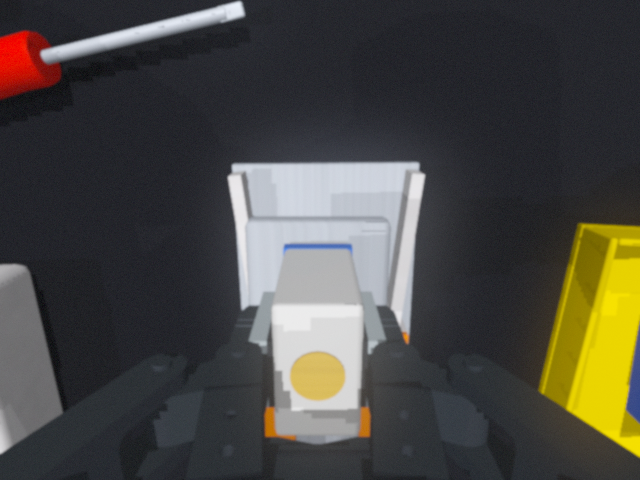

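send_rows(translation=[[-3,4.2,8],[0,0,15],[0,0,12],[0,0,5],[0,0,1]], dr=[[0,0,-0.5],[0,0,0],[0,0,0],[0,0,0],[0,0,0]], grip=[10,10,10,10,10])

```text
clock: 46.98
position: [615.3, -70.0, 41.0]
ee_rot: [-0.702, 0.712, 0.0, -0.0]
contact_force: [-0.2, -0.3, -4.0]
gripper_width: 25.3
```

Run:
```python
from car import *
s=st(); snap('wrist','w33'); move([614.9,-71.4,40.7],-0.95)
```

```text
t 46.98 pos [615.3 -70.   41. ] q [-7.020e-01  7.122e-01  1.000e-04 -3.000e-04] F [-0.2 -0.3 -4. ] g 25.3 j [ 0.15  0.56 -0.23  0.   -0.78 -0.16]
tool shift [1.5 0.5 0.5]
tool y yaw deg 179.2  z axis [-0.e+00 -1.e-04 -1.e+00]
turn about tool z (down):  0.1
```

View pics/w33.png

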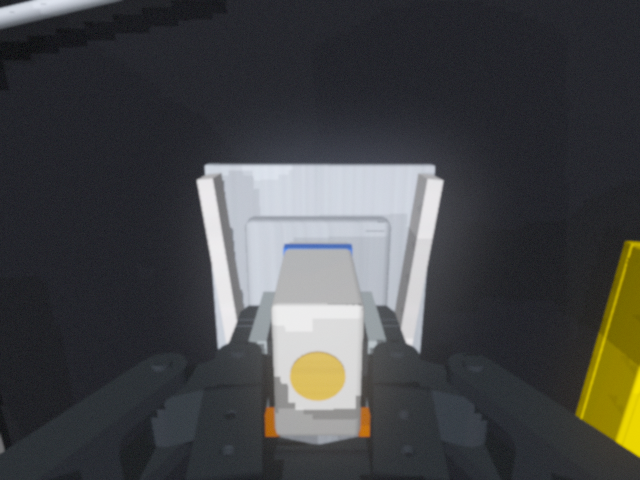

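send_rows(translation=[[-12,0,0],[-20,0,0],[-25,0,0],[-25,0,0],[-18,0,0]], dr=[[0,0,0],[0,0,0],[0,0,0],[0,0,0],[0,0,0]], grip=[10,10,10,10,10])

```text
clock: 47.65
position: [616.8, 32.4, 41.9]
ee_rot: [-0.703, 0.712, -0.0, 0.0]
contact_force: [-0.2, -0.5, -3.0]
gripper_width: 25.5
```

send_rows(translation=[[-10,0,0],[-5,0,0],[-3,0,0],[-3,0,0],[-2,0,0]], dr=[[0,0,0],[0,0,0],[0,0,0],[0,0,0],[0,0,0]], grip=[10,10,10,10,10])

```text
clock: 48.28
position: [617.0, 52.7, 41.5]
ee_rot: [-0.702, 0.713, 0.0, -0.0]
contact_force: [0.6, -1.1, -3.5]
gripper_width: 25.3
```

send_rows(translation=[[-2,0,0],[-1.5,0,0],[-1,0,0],[-1,0,0],[0,0,0]], dr=[[0,0,0],[0,0,0],[0,0,0],[0,0,0],[0,0,0]], grip=[10,10,10,10,10])

```text
clock: 48.9
position: [617.1, 58.6, 41.5]
ee_rot: [-0.702, 0.712, -0.0, -0.0]
contact_force: [-0.3, 0.3, -2.3]
gripper_width: 25.4
```

send_rows(translation=[[-1,0,0],[-1,0,0],[-1,0,0],[-1,0,0],[0,0,0]], dr=[[0,0,0],[0,0,0],[0,0,0],[0,0,0],[0,0,0]], grip=[10,10,10,10,10])

```text
clock: 49.52
position: [616.9, 59.7, 41.7]
ee_rot: [-0.702, 0.712, -0.001, -0.002]
contact_force: [1.5, -10.1, -3.1]
gripper_width: 25.6
```

Contact. Release, lift, and check.

send_rows(translation=[[-0.5,0,0],[0,0,1],[0,0,0],[0,0,0],[0,0,0]], dr=[[0,0,0],[0,0,0],[0,0,0],[0,0,0],[0,0,0]], grip=[10,10,40,55,55])

```text
clock: 50.15
position: [617.6, 63.7, 40.9]
ee_rot: [-0.702, 0.712, -0.0, 0.001]
contact_force: [-0.6, 0.0, 0.4]
gripper_width: 55.0
```

send_rows(translation=[[0,0,-30],[0,0,-40],[0,0,-40],[20,5,-30],[45,15,0]], dr=[[0,0,0],[0,0,0],[0,0,0],[0,0,0],[0,0,0]], grip=[55,55,55,60,60])

```text
clock: 50.78
position: [598.5, -0.4, 183.9]
ee_rot: [-0.703, 0.711, -0.002, 0.003]
contact_force: [0.7, -0.1, -0.7]
gripper_width: 59.9
```

Run:
```python
from car import *
s=st(); snap('wrist','w34')
print([(np.round(d['xyz'],0),round(d['confidence'],2)) for d in arm.place_of('carrier1','wrist')])
snap('side','s34'); print([(np.round(d['xyz'],0),round(d['confidence'],2)) for d in arm.place_of('carrier1','side')])
move([450.5,-307.8,180],157.4)
```

```text
t 50.77 pos [ 5.985e+02 -4.000e-01  1.839e+02] q [-0.7033  0.7109 -0.0022  0.0032] F [ 0.7 -0.1 -0.7] g 59.9 j [ 0.27  0.37 -0.14  0.   -1.05 -0.28]
[(array([619., 176.,   5.]), 0.84), (array([617.,  62.,   5.]), 0.75), (array([617., 116.,   6.]), 0.74)]
[(array([618.,  58.,   6.]), 0.96), (array([619., 114.,  11.]), 0.85), (array([615., 176.,   8.]), 0.8), (array([ 449., -304.,    2.]), 0.78), (array([413.,  -5.,   6.]), 0.57), (array([ 615., -489.,   -5.]), 0.3)]
tool shift [308.1 140.9   0.6]
tool y yaw deg 179.1  z axis [ 7.e-04  4.e-04 -1.e+00]
turn about tool z (down):  21.7
```

View pics/w34.png

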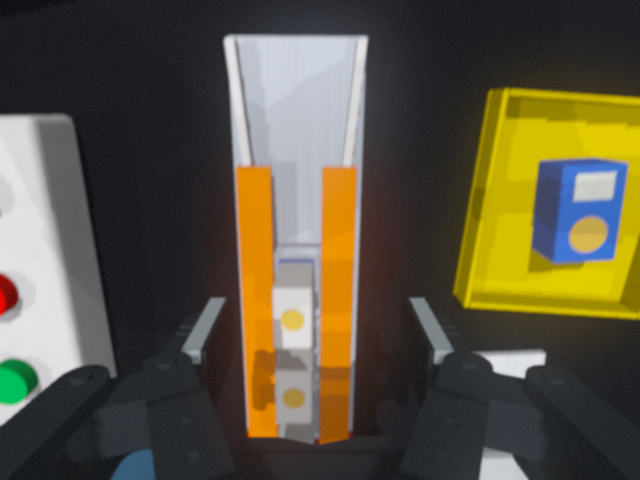

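send_rows(translation=[[51,23,0],[51,23,0],[51,24,0],[51,24,0],[51,24,0]], dr=[[0,0,0],[0,0,0],[0,0,0],[0,0,0],[0,0,0]], grip=[60,60,60,60,60])

```text
clock: 51.6
position: [474.6, -255.6, 180.4]
ee_rot: [-0.703, 0.712, -0.0, 0.0]
contact_force: [0.6, -0.8, -0.1]
gripper_width: 60.0
```

send_rows(translation=[[51,23,0],[0,0,10],[0,0,10],[0,0,10],[0,0,0]], dr=[[0,0,0],[0,0,8],[0,0,8],[0,0,5.7],[0,0,0]], grip=[60,60,60,60,60])

```text
clock: 52.22
position: [451.0, -304.9, 149.5]
ee_rot: [-0.556, 0.831, 0.001, -0.001]
contact_force: [-0.2, -0.0, 0.8]
gripper_width: 60.3
```

Run:
```python
from car import *
s=st(); snap('wrist','w35')
print([(np.round(d['xyz'],0),round(d['confidence'],2)) for d in arm.place_of('carrier1','wrist')])
for t in (190,205,220): tops('pics/w35.png',thr=t)
move([450.5,-307.8,33],157.4)
```

```text
t 52.23 pos [ 451.  -304.9  149.5] q [-5.562e-01  8.310e-01  9.000e-04 -6.000e-04] F [-0.2 -0.   0.8] g 60.3 j [-0.3   0.33 -0.31 -0.   -0.94 -0.09]
[(array([ 451., -308.,   -1.]), 0.61)]
px [219.  26.] c [ 452.8 -423.9] size 25.1 35.7 long yaw 157.7 short yaw 67.7
px [219.  26.] c [ 452.8 -423.9] size 25.1 35.7 long yaw 157.7 short yaw 67.7
px [219.  26.] c [ 452.8 -423.9] size 25.1 35.7 long yaw 157.7 short yaw 67.7
tool shift [  2.7  -0.  117.6]
tool y yaw deg 157.6  z axis [ 1.e-04 -2.e-04 -1.e+00]
turn about tool z (down):  0.2
```

View pics/w35.png

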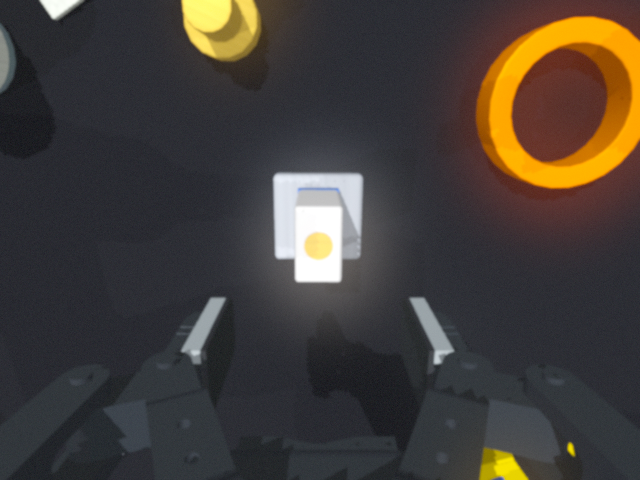

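send_rows(translation=[[2.7,0,30],[0,0,40],[0,0,30],[0,0,13],[0,0,3]], dr=[[0,0,0],[0,0,0],[0,0,0],[0,0,0],[0,0,0]], grip=[60,60,60,60,60])

```text
clock: 52.95
position: [450.2, -308.1, 34.5]
ee_rot: [-0.556, 0.831, -0.0, -0.0]
contact_force: [-0.1, -0.3, 0.2]
gripper_width: 60.3
```

send_rows(translation=[[0,0,0],[0,0,0],[0,0,0],[0,0,0],[0,0,0]], dr=[[0,0,0],[0,0,0],[0,0,0],[0,0,0],[0,0,0]], grip=[10,10,10,10,10])

```text
clock: 53.58
position: [450.3, -308.3, 35.8]
ee_rot: [-0.555, 0.832, -0.001, 0.0]
contact_force: [-1.7, 0.9, 6.8]
gripper_width: 25.3
```

send_rows(translation=[[0,0,-15],[0,0,-20],[0,0,-15],[0,0,0],[0,0,0]], dr=[[0,0,0],[0,0,0],[0,0,-7],[0,0,-7],[0,0,-7.5]], grip=[10,10,10,10,10])

```text
clock: 54.2
position: [449.2, -307.8, 84.7]
ee_rot: [-0.702, 0.712, 0.0, 0.0]
contact_force: [-0.2, 0.6, -4.7]
gripper_width: 25.1
```

Run:
```python
from car import *
s=st(); snap('wrist','w36'); move([614.9,-71.4,83],-0.95)
```

```text
t 54.2 pos [ 449.2 -307.8   84.7] q [-7.020e-01  7.122e-01  3.000e-04  2.000e-04] F [-0.2  0.6 -4.7] g 25.1 j [-0.3   0.4  -0.38 -0.   -0.79  0.29]
tool shift [-238.3 -163.     1.7]
tool y yaw deg 179.3  z axis [-5.e-04  7.e-04 -1.e+00]
turn about tool z (down):  0.3
```

View pics/w36.png

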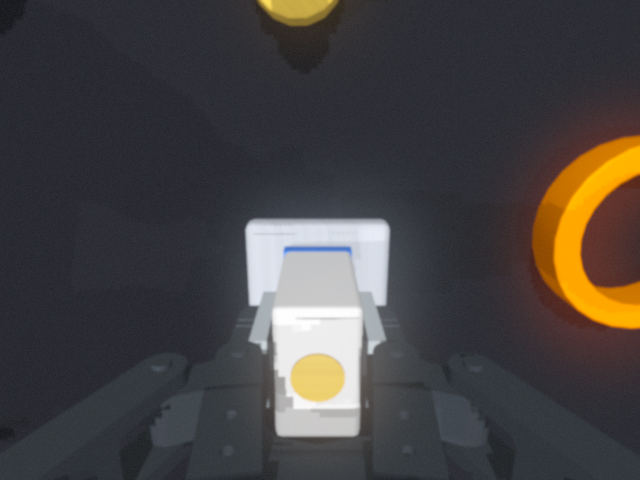

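send_rows(translation=[[-38,-26,0],[-44,-30,0],[-44,-30,0],[-44,-30,0],[-44,-30,0]], dr=[[0,0,0],[0,0,0],[0,0,0],[0,0,0],[0,0,0]], grip=[10,10,10,10,10])

```text
clock: 54.88
position: [599.9, -95.2, 84.4]
ee_rot: [-0.7, 0.714, 0.0, -0.0]
contact_force: [0.5, -1.0, -3.9]
gripper_width: 25.2
```

send_rows(translation=[[-22,-15,0],[0,0,0],[0,0,0],[0,0,0],[0,0,0]], dr=[[0,0,0],[0,0,0],[0,0,0],[0,0,0],[0,0,0]], grip=[10,10,10,10,10])

```text
clock: 55.5
position: [614.4, -76.0, 84.6]
ee_rot: [-0.7, 0.714, 0.0, -0.0]
contact_force: [0.6, 1.3, -4.0]
gripper_width: 25.4
```

Run:
```python
from car import *
s=st(); snap('wrist','w37'); move([614.9,-71.4,42],-0.95)
```

```text
t 55.5 pos [614.4 -76.   84.6] q [-7.001e-01  7.140e-01  1.000e-04 -1.000e-04] F [ 0.6  1.3 -4. ] g 25.4 j [ 0.14  0.51 -0.19 -0.   -0.87 -0.16]
tool shift [-4.5 -0.2 42.6]
tool y yaw deg 178.9  z axis [-1.e-04  0.e+00 -1.e+00]
turn about tool z (down):  -0.2
```

View pics/w37.png

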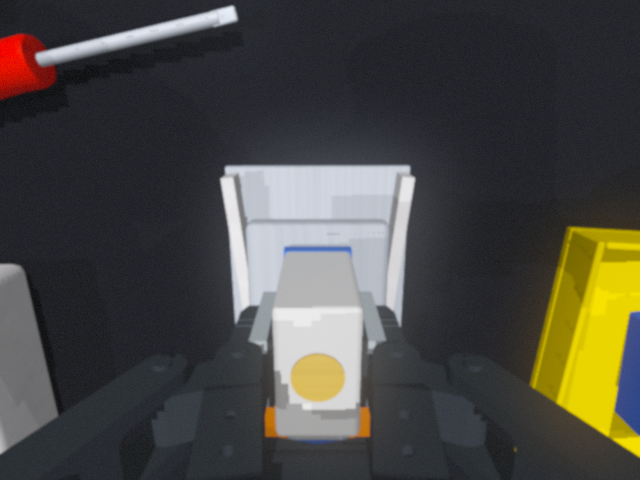

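send_rows(translation=[[-4,0,8],[0,0,15],[0,0,13],[0,0,5],[0,0,1]], dr=[[0,0,0],[0,0,0],[0,0,0],[0,0,0],[0,0,0]], grip=[10,10,10,10,10])

```text
clock: 56.18
position: [615.2, -71.0, 42.2]
ee_rot: [-0.701, 0.713, -0.0, -0.0]
contact_force: [-1.0, 0.2, -4.3]
gripper_width: 25.4
```

Run:
```python
from car import *
s=st(); snap('wrist','w38'); move([614.9,-71.4,42],-0.95)
```

```text
t 56.17 pos [615.2 -71.   42.2] q [-7.008e-01  7.134e-01 -1.000e-04 -0.000e+00] F [-1.   0.2 -4.3] g 25.4 j [ 0.15  0.56 -0.23  0.   -0.78 -0.16]
tool shift [0.4 0.5 0.3]
tool y yaw deg 179.0  z axis [ 6.e-04 -0.e+00 -1.e+00]
turn about tool z (down):  -0.1
```

View pics/w38.png

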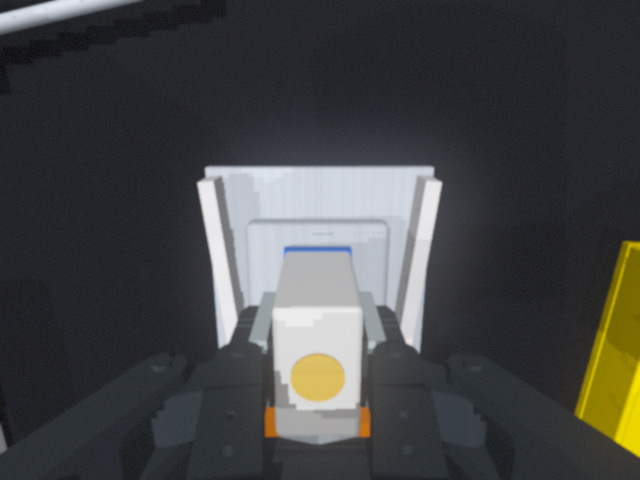

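Centred; slide about 69 mm.

send_rows(translation=[[-10,0.5,0],[-15,0,0],[-15,0,0],[-12,0,0],[-8,0,0]], dr=[[0,0,0],[0,0,0],[0,0,0],[0,0,0],[0,0,0]], grip=[10,10,10,10,10])

```text
clock: 56.85
position: [615.7, -9.8, 42.6]
ee_rot: [-0.701, 0.713, -0.0, 0.0]
contact_force: [0.0, 0.1, -4.8]
gripper_width: 25.5
```

send_rows(translation=[[-3,0,0],[-2,0,0],[-2,0,0],[-1,0,0],[-1,0,0]], dr=[[0,0,0],[0,0,0],[0,0,0],[0,0,0],[0,0,0]], grip=[10,10,10,10,10])

```text
clock: 57.48
position: [615.8, -2.3, 42.6]
ee_rot: [-0.701, 0.714, -0.0, -0.0]
contact_force: [0.7, -1.0, -4.7]
gripper_width: 25.4
```

send_rows(translation=[[-1,0,0],[-1,0,0],[-1,0,0],[-0.5,0,0],[0,0,0]], dr=[[0,0,0],[0,0,0],[0,0,0],[0,0,0],[0,0,0]], grip=[10,10,10,10,10])

```text
clock: 58.1
position: [615.7, -1.7, 42.8]
ee_rot: [-0.701, 0.714, -0.001, -0.002]
contact_force: [1.3, -10.9, -3.7]
gripper_width: 25.3
```

send_rows(translation=[[-1,0,0],[-0.5,0,0],[0,0,1.5],[0,0,0],[0,0,0]], dr=[[0,0,0],[0,0,0],[0,0,0],[0,0,0],[0,0,0]], grip=[10,10,10,40,55])

```text
clock: 58.72
position: [616.8, 3.4, 41.9]
ee_rot: [-0.701, 0.713, -0.001, 0.001]
contact_force: [-0.2, -0.1, -0.4]
gripper_width: 54.3
```

send_rows(translation=[[0,0,0],[0,0,-30],[0,0,-40],[0,0,-40],[40,0,-40]], dr=[[0,0,0],[0,0,0],[0,0,0],[0,0,0],[0,0,0]], grip=[55,55,55,60,60])

```text
clock: 59.35
position: [615.6, -35.1, 192.7]
ee_rot: [-0.702, 0.712, -0.0, 0.001]
contact_force: [1.0, -0.1, -0.4]
gripper_width: 60.2
```

send_rows(translation=[[-30,30,-50],[-40,30,-50],[-40,20,0],[0,0,0],[0,0,0]], dr=[[0,0,0],[0,0,0],[0,0,0],[0,0,0],[0,0,0]], grip=[60,60,60,60,60])

```text
clock: 59.98
position: [541.9, 68.6, 282.9]
ee_rot: [-0.701, 0.713, -0.0, 0.0]
contact_force: [0.1, 0.1, 0.6]
gripper_width: 59.7
```

Run:
```python
from car import *
s=st()
for c in ['wrist','side','scene']:
    snap(c,c+'39')
    for n in ['carrier1','housing','tray','ejector_tab','guide_home']: print(c,n,[(np.round(d['xyz'],0),round(d['confidence'],2)) for d in arm.place_of(n,c)])
im=cv2.imread('pics/scene39.png'); cv2.imwrite('pics/sc39z.png',cv2.resize(im[190:320,290:550],None,fx=3,fy=3,interpolation=cv2.INTER_CUBIC))
```

```text
t 59.98 pos [541.9  68.6 282.9] q [-0.701   0.7131 -0.      0.    ] F [0.1 0.1 0.6] g 59.7 j [ 0.42  0.22 -0.1   0.   -1.25 -0.44]
wrist carrier1 [(array([616.,  -0.,   6.]), 0.96), (array([613., 117.,   6.]), 0.87), (array([618.,  57.,   7.]), 0.76), (array([617., 179.,   4.]), 0.72), (array([612., -74.,   3.]), 0.72)]
wrist housing [(array([410.,  -5.,   1.]), 0.62)]
wrist tray []
wrist ejector_tab [(array([438., 344.,  59.]), 0.56)]
wrist guide_home []
side carrier1 [(array([613.,   1.,   8.]), 0.89), (array([616.,  61.,   8.]), 0.82), (array([614., 176.,   8.]), 0.75), (array([621., 118.,  10.]), 0.66)]
side housing [(array([413.,  -2.,   5.]), 0.72)]
side tray [(array([404.,   1.,   4.]), 0.71), (array([612.,  -5.,   8.]), 0.24)]
side ejector_tab [(array([437., 345.,  64.]), 0.61)]
side guide_home [(array([619., 179.,   7.]), 0.69), (array([614.,  55.,  -0.]), 0.34)]
scene carrier1 [(array([616.,  54.,   7.]), 0.87), (array([617., 180.,   6.]), 0.87), (array([619.,  -1.,   8.]), 0.82), (array([ 453., -444.,    4.]), 0.29), (array([328., 369.,  -0.]), 0.19)]
scene housing [(array([409.,  -2.,   4.]), 0.75)]
scene tray [(array([414.,   3.,  -0.]), 0.6)]
scene ejector_tab [(array([442., 347.,  56.]), 0.56)]
scene guide_home [(array([620., 182.,   7.]), 0.79), (array([613.,  55.,   1.]), 0.37)]
```

View pics/wrist39.png

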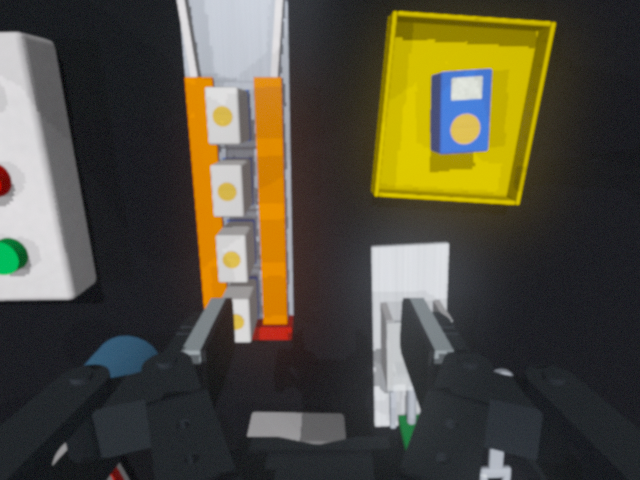

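View pics/sc39z.png

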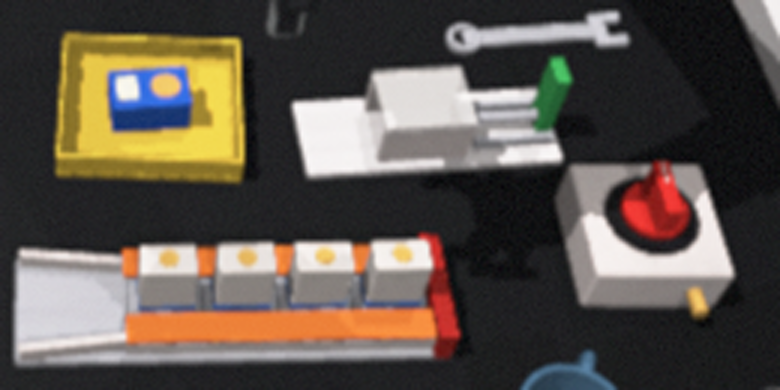

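View pics/side39.png

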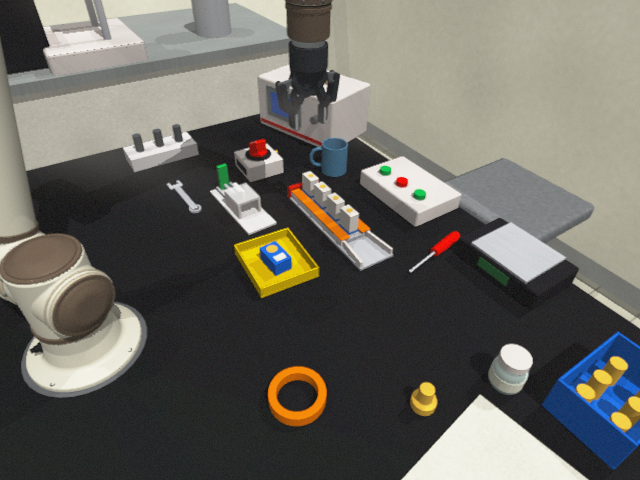

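Run:
```python
from h import *
im=cv2.imread('pics/wrist39.png'); hsv=cv2.cvtColor(im,cv2.COLOR_BGR2HSV)
m=((hsv[...,0]>18)&(hsv[...,0]<30)&(hsv[...,1]>90)).astype(np.uint8); m[:,:195]=0; m[:,300:]=0
n,l,s,c=cv2.connectedComponentsWithStats(m)
P=[ray('wrist',*c[k],78) for k in range(1,n) if s[k,4]>80]; print(np.round(P,1), np.diff(np.array(P)[:,1]))
a=ray('wrist',257,323,34),ray('wrist',292,320,34); print('stop front top edge',a)
im=cv2.imread('pics/scene39.png'); hsv=cv2.cvtColor(im,cv2.COLOR_BGR2HSV)
m=((hsv[...,0]>16)&(hsv[...,0]<32)&(hsv[...,1]>70)&(hsv[...,2]>150)).astype(np.uint8); mm=m*0; mm[270:282,330:432]=m[270:282,330:432]
n,l,s,c=cv2.connectedComponentsWithStats(mm); print(s[1:,4]); P=[ray('scene',*c[k],78) for k in range(1,n) if s[k,4]>8]; print(np.round(P,1))
```

```text
[[631.5 -14.1  78. ]
 [616.1  -1.2  78. ]
 [579.8  23.   78. ]
 [617.2  59.   78. ]
 [580.9  76.4  78. ]
 [618.  118.9  78. ]
 [616.9 178.9  78. ]] [12.89020001 24.20647819 35.98724593 17.47545886 42.45223697 59.97678653]
stop front top edge (array([606.21243912, 204.14199467,  34.        ]), array([570.16490457, 201.31517308,  34.        ]))
[31 30 28 27]
[[615.4  -0.7  78. ]
 [617.   59.3  78. ]
 [617.9 119.7  78. ]
 [617.8 179.1  78. ]]
```

Run:
```python
from h import *
st(); print(arm.job_done())
```

```text
t 60.88 pos [541.9  68.3 282.9] q [-0.7007  0.7134 -0.      0.    ] F [ 0.2 -0.1  0. ] g 60.0 j [ 0.42  0.22 -0.1   0.   -1.25 -0.44]
the job is handed in; nothing more can be done
None
```

The job is finished and handed in at about 61 s of the 210 s allowed; the hand-in reports no verdict.

**What I did**
- **Knob:** I turned it about 100° anticlockwise until I felt the stop (about 1.3 N m at the wrist).
- **Ejector and housing:** I pressed the ejector in by 50 mm, brought it back, and laid the housing in the yellow tray.
- **Carriers:** I slid all four into the guide one after another, each until I felt about 8–11 N of contact. One had been knocked about 3 cm aside during the run, so I found it again before gripping it.

**Last checks**
- **Carrier spacing:** The carriers stand upright under the lips, 59.4–60.4 mm apart in the wrist and scene pictures, so there are no gaps.
- **First carrier:** It is at world y ≈ 179 mm, which fits being against the red stop.
- **Housing, ejector, knob:** The housing lies flat in the tray and the ejector is back. The knob's pointer is at its mark.
- **Bystanders and arm:** The other things look untouched, and the arm is clear and empty.

**What disagreed**
- My picture reading of the stop's front edge (y ≈ 201–204 mm) was rough because a lip hides it. It would put the carrier's front slightly past the stop. I relied on the contact force instead.
- The last scene-camera detection missed one of the four carriers. The wrist camera found all four but added a false one in the empty bay, and the pictures show exactly four.

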